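Clear the heap left after sanding onto its holders

TASK

Take the heap on the cardboard sheet apart from the top down, without letting anything topple over: put the black tape roll over the steel post so that it lies on the wooden base, then lay the long thin wood strip flat in the yellow tray. After that put the brown sanding block flat in the green tray and the thick pine block flat in the blue tray, in either order, each inside its tray with its length along the tray's.

Things in the scene. Friction and masses are not known exactly. Their poses are not given: they have to be found in the camera images.
- tape_roll_mid (a point): Top of the heap: roll of black electrical tape lying flat, 66 to 68 mm across, 19 mm high, with a round hole of about 38 mm through it, 50 g. It lies on the wood strip. Point: centre of the roll, half-way up; z is its axis.
- wood_strip_mid (a point): Middle of the heap: thin pine strip 38 x 200 x 12 mm, 60 g, lying like a bridge across the two blocks. Point: its centre, half-way up; y along its length, x across its width, z up. Either way round will do.
- sanding_block_mid (a point): Bottom of the heap: plain darker brown cork sanding block without wood grain, the longer of the two bottom blocks, 63 x 111 x 32 mm, 90 g, standing on a 4 mm cardboard sheet, under one end of the strip; its length runs across the strip, square to it within about 0.16 rad. The centres of the two bottom blocks are about 124 mm apart, with a gap of about 60 mm between them. Point: its centre, half-way up; y along its 111 mm length, x across its 63 mm width, z up.
- pine_block_mid (a point): Bottom of the heap: paler pine block with wood grain, the shorter of the two, 60 x 90 x 32 mm, 60 g, on the same cardboard sheet under the other end of the strip. Point: its centre, half-way up; y along its 90 mm length, x across its 60 mm width, z up.
- tape_post: Holder for the tape: round dark wooden base 90 mm across and 10 mm thick with an upright steel post 16 mm thick in its middle that rises 40 mm above the base (top 50 mm above the bench). Fixed. Origin at the centre of its underside, z up.
- strip_tray: Long yellow tray, for the wood strip. Fixed to the bench. Origin at the centre of its underside, y along its length. Inside 222 mm long (y) by 62 mm wide (x); floor 3 mm thick, so its top is 3 mm above the origin; walls 3 mm thick: end walls 17 mm high and side lips 11 mm high (from the bench), the lips broken by a 60 mm gap in the middle of each long side where the fingers may go down to the floor.
- sanding_tray: Green tray, for the sanding block. Fixed to the bench. Origin at the centre of its underside, y along its length. Inside 134 mm long (y) by 87 mm wide (x); floor 3 mm thick, so its top is 3 mm above the origin; walls 3 mm thick: end walls 17 mm high and side lips 11 mm high (from the bench), the lips broken by a 60 mm gap in the middle of each long side where the fingers may go down to the floor.
- pine_tray: Blue tray, the shortest, for the pine block. Fixed to the bench. Origin at the centre of its underside, y along its length. Inside 108 mm long (y) by 84 mm wide (x); floor 3 mm thick, so its top is 3 mm above the origin; walls 3 mm thick: end walls 17 mm high and side lips 11 mm high (from the bench), the lips broken by a 60 mm gap in the middle of each long side where the fingers may go down to the floor.
Mind the look-alikes: they are no part of the job. Leave any pink or white look-alike of the part that bears pine_block_mid alone.

How it is judged (in metres and radians):
On the way, in this order (a step that is already met when the one before it is completed fails the run):
1. the tape roll lies over the post on its base (horizontal distance between tape_roll_mid and tape_post below 0.015 m and z of tape_roll_mid in the frame of tape_post below 0.0225 m and angle between tape_roll_mid's own z axis and vertical below 0.06 rad), for 0.2 s.
2. the wood strip lies flat in the yellow tray (x of wood_strip_mid in the frame of strip_tray between -0.014 and 0.014 m and y of wood_strip_mid in the frame of strip_tray between -0.013 and 0.013 m and z of wood_strip_mid in the frame of strip_tray between 0.006 and 0.012 m and angle between wood_strip_mid's own z axis and vertical below 0.05 rad and angle between the y axis of wood_strip_mid and the y axis of strip_tray, either way round below 0.3 rad), for 0.2 s.
At the end, for the whole second after the job is handed in: The tape lies flat on the post's base, round the post (within 15 mm, at most 3 mm high). Strip in the yellow, sanding block in the green, pine block in the blue tray: each between the walls, flat on the floor (0.05 rad, 3 mm), along the tray within 0.3 rad. All released and still (all of step 1 and all of step 2 and x of sanding_block_mid in the frame of sanding_tray between -0.014 and 0.014 m and y of sanding_block_mid in the frame of sanding_tray between -0.013 and 0.013 m and z of sanding_block_mid in the frame of sanding_tray between 0.016 and 0.022 m and angle between each of sanding_block_mid, pine_block_mid's own z axis and vertical below 0.05 rad and angle between the y axis of sanding_block_mid and the y axis of sanding_tray, either way round below 0.3 rad and x of pine_block_mid in the frame of pine_tray between -0.014 and 0.014 m and y of pine_block_mid in the frame of pine_tray between -0.011 and 0.011 m and z of pine_block_mid in the frame of pine_tray between 0.016 and 0.022 m and angle between the y axis of pine_block_mid and the y axis of pine_tray, either way round below 0.3 rad); the robot touches nothing.
It fails at once if something from the heap topples over (leans more than 35 degrees) (angle between any of tape_roll_mid, wood_strip_mid, sanding_block_mid, pine_block_mid's own z axis and vertical above 0.61 rad).
It also fails if it takes over 120 s, if anything falls off the work surface, if the arm or the gripper's body presses on something with over 40 N, if the wrist force passes 120 N, or if a joint passes its speed limit or range.

ROBOT

A 6-joint arm with a two-finger parallel gripper is mounted at the origin on a cart in front of the work surface, level with it; the furniture and walls round the work are solid. World frame = base frame: x ahead of the robot, y to its left, z up, the work surface at z = 0. Lengths are in mm, angles in rad, forces in N, time in s.
With the tool pointing down it reaches from about 375 to 750 mm from the base axis. Payload 9 kg.
Tool frame: the origin (TCP) lies midway between the tips of the shut fingers; the grasp point (between the pads) lies 19 mm behind it; z points along the fingers, y is the direction in which the jaws open and shut (so a half turn about z gives the same grasp; the last joint's range is limited). The gripper opens to 85 mm and grips with 20 to 120 N. Pads are 22 mm wide; open, the fingers measure 114 mm over their backs; the gripper's body (76 mm by 85 mm) begins 54 mm behind the grasp point. The pads swing forward as they close: fully open they stand 13 mm farther back than shut.
Start: joints at [-0.218, 0.104, 0.097, 1.564, 0, 1.353], TCP at [600.031, 0.003, 231.331] pointing down, gripper open.
Joint ranges: [-2.99, 2.99], [-0.84, 1.86], [-1.1, 1.16], [-1.84, 2.11], [-1.51, 1.56], [-3.14, 3.14]. Speed limits (rad/s): [2.22, 2.22, 2.57, 3.14, 3.14, 3.14].

INTERFACE

Orientations are given as a rotation vector (axis times angle).
In Python, from cell import env gives the robot as it stands. The module is installed in compiled form; this text tells all that it offers.
- The arm moves only by the shell command python3 -m crank 'ROWS' [FORCE]. ROWS is JSON, a list of rows, each an object of numbers: "grip": the opening, from -1 (shut) to 1 (fully open); "x", "y", "z": the shift along the tool's x, y, z in mm; "wx", "wy", "wz": the turn, a rotation vector about the tool's x, y, z in degrees. In form: [{"grip": .., "x": .., "y": .., "z": .., "wx": .., "wy": .., "wz": ..}, ...]. A call has 1 to 8 rows; each row shifts and turns the commanded pose from where the row before left it, along the tool's axes as they then stand; what a row does not reach is not made up. A row lasts 1/12 s, in which the tool goes at most 41.7 mm and 7.16 degrees, less where a joint would pass 70% of its speed; a pose out of reach is approached as far as the arm can. A call is refused whole if a number of a shift passes 41.7 or a number of a turn 7.16, either way. A call with a gripper value outside its range is refused whole. The fingers move at their own pace and stop on an object; FORCE is the grip in N (left out, the last holds). Time passes only in rows, so rows that do not move let the fingers close. It gives the time, the measured TCP pose, the force and the opening at its end, in the units of the state.
- env.read_state(): the state, without advancing time (a new reading comes with each control period).
- env.grab_frame(name): name is "scene" or "side" or "wrist"; returns a dict with "image" (384x512x3 uint8, red, green, blue), "camera_matrix" (3x3 intrinsics, pixels), "view" (4x4, takes a point from world to camera coordinates); the wrist camera has in their place "tool_from_camera" (4x4, takes a point from camera to tool coordinates, whose origin is the TCP and whose axes are the flange's). Camera axes: x right, y down, z forward; pixel columns grow to the right and rows downward; lengths in mm; the calibration is good to about 2 mm. A picture is of the moment at which its call begins: read the wrist's pose just before it. There is no depth.
- env.sign_off(): hands the job in, once; it reports no verdict.
Trained networks look in a picture, given as the dict that the camera call returned (one of the last four; its "shot" number tells which), for a name from the list of things; names that differ only in an ending like _2 or _b are one class to them, and where a whole thing is asked for, a point or a joint stands for the part that bears it (a point fixed in the world has none). Each returns a list of dicts, best first, with "conf" (0 to 1); they miss things now and then, are a little off and sometimes report something else, mostly with a low value. They report only what shows in the picture. A call takes as long as a camera call. They do not tell look-alikes from the thing itself.
- env.boxes_of(name, picture): "position" ([x, y, z] in mm, in the coordinates of the camera as it stood for that picture, good to about 4 mm: the middle of the surface that is visible of it).
- env.trace(name, picture): "region" (384x512 bool, what is visible of it).
- env.spot_point(name, picture): "position" ([x, y, z] in mm, in the coordinates of the camera as it stood for that picture, good to about 4 mm: a listed point, or the origin of a listed thing).
The state is a dict: "t": time; "joint_pos": joint angles; "joint_velocities": joint speeds; "joint_torque": joint torques, N m; "ee_pos": TCP position; "tool_rot": TCP orientation; "contact_force": force on the tool from outside, world axes, zero at the start; "wrist_torque": the same for the moment, N m; "grip_width": finger opening in mm.
Only numpy, scipy, OpenCV 4.12 (cv2) and the standard library are available. Lean on these libraries where they do the work, as an engineer would, in place of code of your own. Each camera call takes 0.05 s, during which the arm holds its last target.

## Working session

There is one attempt and no reset: what is moved stays moved. The work goes in short steps, Python scripts to look and compute and a shell command to move; the robot and the scene stay as the last step left them, time stands still between calls to the robot, and variables do not carry over. Pictures are saved under pics/ and viewed, and the job is handed in when it is done.

```bash
mkdir -p pics; ls; cat > h.py <<'E'
import numpy as np, cv2
from scipy.spatial.transform import Rotation as R
from cell import env
def cam(name):
    s=env.read_state(); f=env.grab_frame(name)
    if 'view' in f: T=np.linalg.inv(f['view'])
    else:
        W=np.eye(4); W[:3,:3]=R.from_rotvec(s['tool_rot']).as_matrix(); W[:3,3]=s['ee_pos']; T=W@f['tool_from_camera']
    return f,T
def save(f,n): cv2.imwrite('pics/'+n+'.png',f['image'][:,:,::-1])
def tow(T,p): return (T@np.r_[p,1])[:3]
def px2plane(f,T,uv,z):
    K=f['camera_matrix']; d=T[:3,:3]@np.linalg.solve(K,np.r_[uv,1.]); o=T[:3,3]
    return o+d*(z-o[2])/d[2]
def proj(f,T,p):
    K=f['camera_matrix']; c=np.linalg.inv(T)@np.r_[p,1]; q=K@c[:3]; return q[:2]/q[2]
E
python3 - <<'E'
from h import *
np.set_printoptions(precision=1,suppress=True)
s=env.read_state(); print({k:np.round(v,3) for k,v in s.items()})
names=['tape_roll_mid','wood_strip_mid','sanding_block_mid','pine_block_mid','tape_post','strip_tray','sanding_tray','pine_tray']
for c in ['scene','side','wrist']:
    f,T=cam(c); save(f,c+'0')
    print(c, T[:3,3], T[:3,2])
    for n in names:
        print(n,[(np.round(tow(T,d['position'])),round(d['conf'],2)) for d in env.spot_point(n,f)][:4])
E
```

```text
pics
{'t': np.float64(0.0), 'joint_pos': array([-0.2,  0.1,  0.1,  1.6, -0. ,  1.4]), 'joint_velocities': array([ 0., -0., -0.,  0., -0.,  0.]), 'joint_torque': array([  0. , -55.7,  50.4,   0. ,  -0. ,  -0. ]), 'ee_pos': array([599.7,   0.1, 230.5]), 'tool_rot': array([-2.2, -2.2,  0. ]), 'contact_force': array([ 0.1, -0.9, -0. ]), 'wrist_torque': array([-0., -0.,  0.]), 'grip_width': np.float64(85.493)}
scene [ -169.2 -1012.   1045.8] [ 0.5  0.6 -0.6]
tape_roll_mid [(array([ 413., -264.,   55.]), 0.5)]
wood_strip_mid [(array([ 417., -275.,   40.]), 0.85)]
sanding_block_mid [(array([ 417., -204.,   23.]), 0.66)]
pine_block_mid [(array([ 742., -389.,   12.]), 0.93), (array([ 517., -650.,   16.]), 0.75), (array([ 414., -331.,   21.]), 0.74), (array([558.,   6.,   2.]), 0.32)]
tape_post [(array([612., 279.,   1.]), 0.57)]
strip_tray [(array([556.,   7.,   0.]), 0.63)]
sanding_tray [(array([ 597., -277.,    3.]), 0.78), (array([ 414., -330.,   18.]), 0.6)]
pine_tray [(array([411., 300.,  -4.]), 0.68)]
side [-19.2 960.8 984.2] [ 0.4 -0.7 -0.6]
tape_roll_mid [(array([ 418., -263.,   60.]), 0.66)]
wood_strip_mid [(array([ 419., -273.,   41.]), 0.64)]
sanding_block_mid [(array([ 413., -210.,   21.]), 0.83)]
pine_block_mid [(array([ 518., -648.,   17.]), 0.76), (array([ 414., -330.,   17.]), 0.53), (array([ 743., -384.,   11.]), 0.43)]
tape_post [(array([611., 281.,  -3.]), 0.88)]
strip_tray [(array([557.,   4.,  -3.]), 0.64)]
sanding_tray [(array([ 600., -266.,   -0.]), 0.65)]
pine_tray [(array([411., 301.,  -3.]), 0.57)]
wrist [599.8  76.  375.1] [-0.  -0.3 -1. ]
tape_roll_mid []
wood_strip_mid []
sanding_block_mid []
pine_block_mid []
tape_post [(array([ 600., -274.,    2.]), 0.64)]
strip_tray [(array([559.,   8.,  -3.]), 0.63)]
sanding_tray [(array([ 599., -272.,    3.]), 0.66)]
pine_tray []
```

View pics/scene0.png

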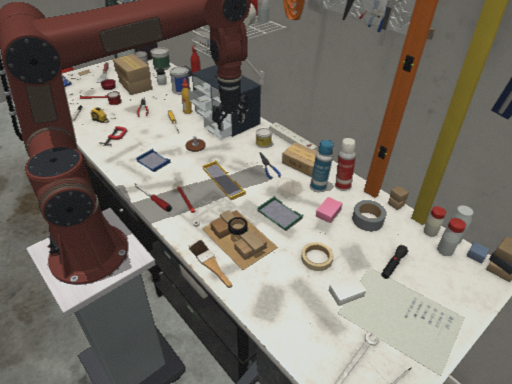

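View pics/side0.png

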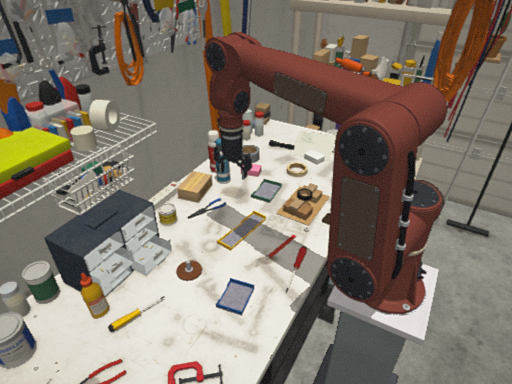

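View pics/wrist0.png

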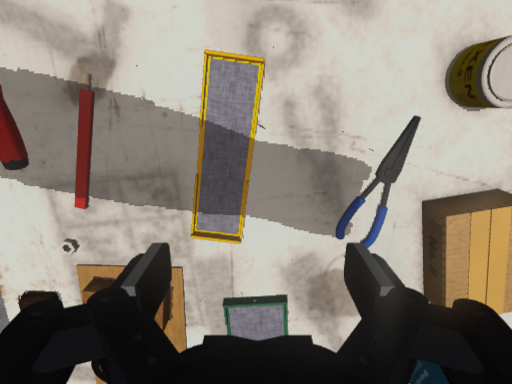

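The scene picture shows the heap on its cardboard at about (238,232). Yellow tray is at (223,180), green at (280,213), blue at (153,160) and the post at (195,145). Pink and white look-alikes are at (330,209) and (347,290). I'll move the wrist camera over the heap.

```bash
python3 -m crank '[{"grip":1,"x":-30,"y":-22},{"x":-30,"y":-22},{"x":-30,"y":-22},{"x":-30,"y":-22},{"x":-30,"y":-22},{"x":-30,"y":-22},{"x":-30,"y":-22},{"x":-20,"y":-22}]' 40
python3 -m crank '[{},{},{}]'
python3 - <<'E'
from h import *
np.set_printoptions(precision=1,suppress=True)
names=['tape_roll_mid','wood_strip_mid','sanding_block_mid','pine_block_mid','sanding_tray']
f,T=cam('wrist'); save(f,'w1'); np.save('w1T.npy',T); print(T,f['camera_matrix'])
for n in names:
    print(n,[(np.round(tow(T,d['position'])),round(d['conf'],2)) for d in env.spot_point(n,f)][:4])
E
```

```text
[[  1.    0.   -0.  599.8]
 [  0.   -1.   -0.3  76. ]
 [ -0.    0.3  -1.  375.1]
 [  0.    0.    0.    1. ]] [[297.7   0.  257.3]
 [  0.  297.7 189.8]
 [  0.    0.    1. ]]
tape_roll_mid []
wood_strip_mid []
sanding_block_mid []
pine_block_mid []
sanding_tray [(array([ 601., -271.,    1.]), 0.6)]invalid input at $[0]: expected keys grip, x, y, z, wx, wy, wz
invalid input at $[0]: expected keys grip, x, y, z, wx, wy, wz
```

View pics/w1.png

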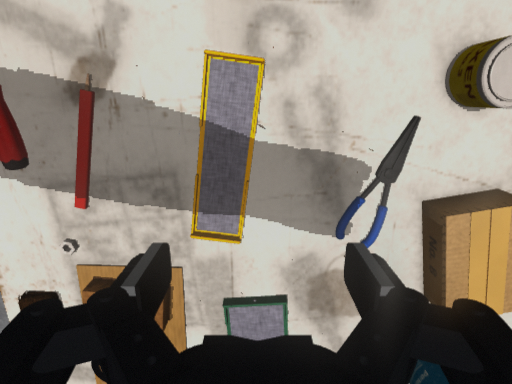

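The move was refused because every row needs all seven keys, so the picture is unchanged from the start view. I'll send it again with complete rows.

```bash
python3 -m crank '[{"grip":1,"x":-30,"y":-22,"z":0,"wx":0,"wy":0,"wz":0},{"grip":1,"x":-30,"y":-22,"z":0,"wx":0,"wy":0,"wz":0},{"grip":1,"x":-30,"y":-22,"z":0,"wx":0,"wy":0,"wz":0},{"grip":1,"x":-30,"y":-22,"z":0,"wx":0,"wy":0,"wz":0},{"grip":1,"x":-30,"y":-22,"z":0,"wx":0,"wy":0,"wz":0},{"grip":1,"x":-30,"y":-22,"z":0,"wx":0,"wy":0,"wz":0},{"grip":1,"x":-30,"y":-22,"z":0,"wx":0,"wy":0,"wz":0},{"grip":1,"x":-20,"y":-22,"z":0,"wx":0,"wy":0,"wz":0}]' 40
python3 -m crank '[{"grip":1,"x":0,"y":0,"z":0,"wx":0,"wy":0,"wz":0},{"grip":1,"x":0,"y":0,"z":0,"wx":0,"wy":0,"wz":0},{"grip":1,"x":0,"y":0,"z":0,"wx":0,"wy":0,"wz":0}]'
python3 - <<'E'
from h import *
np.set_printoptions(precision=1,suppress=True)
names=['tape_roll_mid','wood_strip_mid','sanding_block_mid','pine_block_mid','sanding_tray']
f,T=cam('wrist'); save(f,'w2'); np.save('w2T.npy',T); print(T,f['camera_matrix'])
for n in names:
    print(n,[(np.round(tow(T,d['position'])),round(d['conf'],2)) for d in env.spot_point(n,f)][:4])
E
```

```text
t: 2.32
ee_pos: [422.7, -232.0, 231.3]
tool_rot: [2.222, 2.22, -0.0]
contact_force: [0.3, -0.1, 0.1]
grip_width: 85.5
t: 2.57
ee_pos: [424.2, -229.9, 231.5]
tool_rot: [2.222, 2.221, 0.001]
contact_force: [-0.3, 0.3, 0.2]
grip_width: 85.5
[[   1.    -0.     0.   424. ]
 [  -0.    -1.    -0.3 -153.9]
 [   0.     0.3   -1.   375.2]
 [   0.     0.     0.     1. ]] [[297.7   0.  257.3]
 [  0.  297.7 189.8]
 [  0.    0.    1. ]]
tape_roll_mid [(array([ 412., -261.,   61.]), 0.95)]
wood_strip_mid [(array([ 421., -276.,   46.]), 0.92)]
sanding_block_mid [(array([ 415., -205.,   21.]), 0.63)]
pine_block_mid [(array([ 741., -379.,   19.]), 0.92), (array([ 413., -329.,   22.]), 0.78)]
sanding_tray [(array([ 600., -271.,    4.]), 0.81)]
```

```bash
sleep 0
```

```text
(no output)
```

View pics/w2.png

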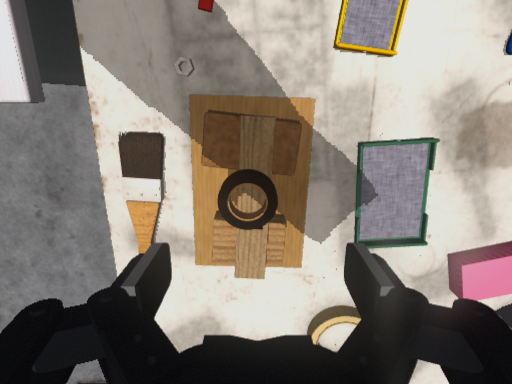

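The wrist view shows the strip running along world y, its ends at about (255,116) and (250,278), with the tape roll at (247,200). The sanding block is at (250,140), the pine block at (248,240) and the green tray at (393,193). Next I'll get precise outlines by back-projecting the traced regions.

```bash
cat >> h.py <<'E'
def outline(f,T,m,z):
    c=max(cv2.findContours(m.astype(np.uint8),cv2.RETR_EXTERNAL,cv2.CHAIN_APPROX_NONE)[0],key=cv2.contourArea)[:,0,:]
    return np.array([px2plane(f,T,p+0.0,z)[:2] for p in c],np.float32)
def rect(f,T,m,z): # min area rect -> centre,size,yaw of long axis deg
    r=cv2.minAreaRect(outline(f,T,m,z)); b=cv2.boxPoints(r); e=[b[1]-b[0],b[2]-b[1]]
    l=max(e,key=np.linalg.norm); a=np.degrees(np.arctan2(l[1],l[0]))%180
    return np.round(r[0],1),np.round(sorted(r[1]),1),round(a,1)
def overlay(f,ms,n):
    im=f['image'][:,:,::-1].copy()
    for m,c in zip(ms,[(0,0,255),(0,255,0),(255,0,0),(255,0,255),(0,255,255)]):
        cs=cv2.findContours(m.astype(np.uint8),cv2.RETR_EXTERNAL,cv2.CHAIN_APPROX_NONE)[0]; cv2.drawContours(im,cs,-1,c,1)
    cv2.imwrite('pics/'+n+'.png',im)
E
python3 - <<'E'
from h import *
np.set_printoptions(precision=1,suppress=True)
f,T=cam('wrist')
ms=[]
for n,z in [('tape_roll_mid',67),('wood_strip_mid',48),('sanding_block_mid',36),('pine_block_mid',36),('sanding_tray',10)]:
    ds=env.trace(n,f)
    for d in ds[:3]:
        m=d['region']; print(n,round(d['conf'],2),m.sum(),rect(f,T,m,z), 'circ',cv2.minEnclosingCircle(outline(f,T,m,z)))
        if d is ds[0] or n.startswith('pine'): ms.append(m)
overlay(f,ms,'w3')
E
```

```text
tape_roll_mid 0.71 2108 (array([ 413.8, -261.2]), array([65.3, 69. ]), np.float32(62.9)) circ ((415.6083984375, -261.8018493652344), 35.92941665649414)
wood_strip_mid 0.95 4103 (array([ 423., -206.]), array([38.1, 69. ]), np.float32(88.9)) circ ((422.58160400390625, -206.12644958496094), 38.226016998291016)
sanding_block_mid 0.88 3381 (array([ 382.8, -199.7]), array([42.9, 63.7]), np.float32(84.6)) circ ((382.8829345703125, -200.16734313964844), 35.882320404052734)
pine_block_mid 0.85 3243 (array([ 714.7, -374.3]), array([81.6, 84.1]), np.float32(103.3)) circ ((715.448974609375, -375.40447998046875), 57.053428649902344)
pine_block_mid 0.69 1827 (array([ 381.7, -323. ]), array([29.8, 68.3]), np.float32(86.0)) circ ((381.9219665527344, -323.5708923339844), 35.822547912597656)
sanding_tray 0.94 7823 (array([ 599.8, -275.9]), array([ 98.9, 148.9]), np.float32(93.7)) circ ((601.1243896484375, -275.10455322265625), 86.78974151611328)
```

```bash
python3 -c "
import cv2;i=cv2.imread('pics/w3.png')[90:290,180:440];cv2.imwrite('pics/w3c.png',cv2.resize(i,None,fx=3,fy=3))"
```

```text
(no output)
```

View pics/w3c.png

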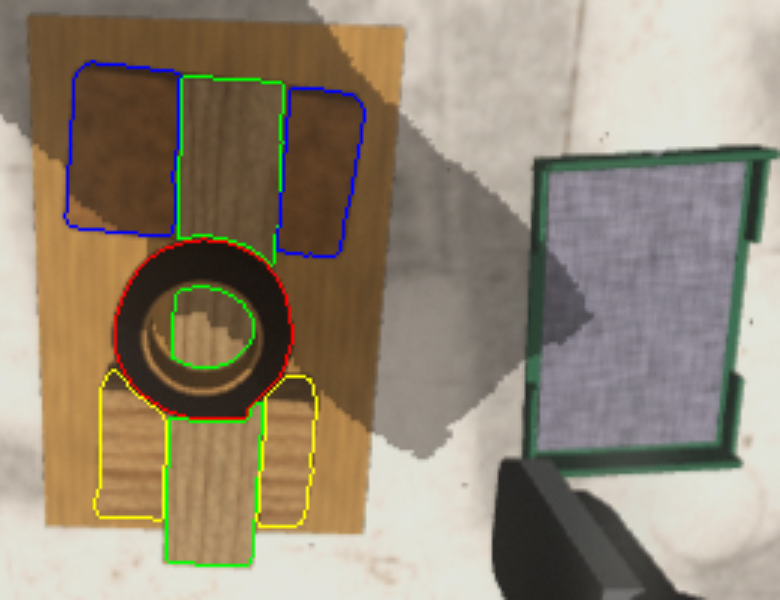

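The overlays fit the picture. The tape centre is about (414,-262). I'll go above it and descend part-way.

```bash
python3 -m crank '[{"grip":1,"x":-16,"y":-5,"z":0,"wx":0,"wy":0,"wz":0},{"grip":1,"x":-16,"y":-5,"z":20,"wx":0,"wy":0,"wz":0},{"grip":1,"x":0,"y":0,"z":30,"wx":0,"wy":0,"wz":0},{"grip":1,"x":0,"y":0,"z":30,"wx":0,"wy":0,"wz":0},{"grip":1,"x":0,"y":0,"z":30,"wx":0,"wy":0,"wz":0},{"grip":1,"x":0,"y":0,"z":20,"wx":0,"wy":0,"wz":0},{"grip":1,"x":0,"y":0,"z":0,"wx":0,"wy":0,"wz":0},{"grip":1,"x":0,"y":0,"z":0,"wx":0,"wy":0,"wz":0}]' 30
python3 - <<'E'
from h import *
np.set_printoptions(precision=1,suppress=True)
f,T=cam('wrist'); save(f,'w4'); print(env.read_state()['ee_pos'])
for n,z in [('tape_roll_mid',67)]:
    for d in env.trace(n,f)[:2]:
        m=d['region']; print(n,round(d['conf'],2),m.sum(),rect(f,T,m,z), 'circ',cv2.minEnclosingCircle(outline(f,T,m,z)))
    print([(tow(T,d['position']),d['conf']) for d in env.spot_point(n,f)])
E
```

```text
t: 3.83
ee_pos: [413.5, -261.5, 101.0]
tool_rot: [-2.22, -2.22, -0.0]
contact_force: [0.6, 0.6, 1.2]
grip_width: 85.6
[ 414.3 -262.2  102.4]
tape_roll_mid 0.88 6222 (array([ 412.8, -260.8]), array([65.7, 69.5]), np.float32(90.1)) circ ((413.7585754394531, -262.3563537597656), 36.33464431762695)
[(array([ 421.1, -275.1,   42.5]), 0.7)]
```

View pics/w4.png

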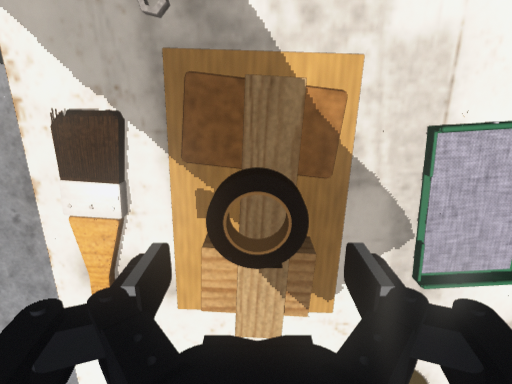

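Both measurements agree with centre (413.5,-262), and the roll sits between the fingers at (257,218) in the picture. Descending.

```bash
python3 -m crank '[{"grip":1,"x":0,"y":0,"z":20,"wx":0,"wy":0,"wz":0},{"grip":1,"x":0,"y":0,"z":20,"wx":0,"wy":0,"wz":0},{"grip":1,"x":0,"y":0,"z":18,"wx":0,"wy":0,"wz":0},{"grip":1,"x":0,"y":0,"z":0,"wx":0,"wy":0,"wz":0},{"grip":1,"x":0,"y":0,"z":0,"wx":0,"wy":0,"wz":0}]' 30
python3 - <<'E'
from h import *
f,T=cam('wrist'); save(f,'w5'); print(env.read_state()['ee_pos'])
f,T=cam('side'); c=proj(f,T,[414,-262,60]);print(c); u,v=c.astype(int); cv2.imwrite('pics/s5.png',cv2.resize(f['image'][v-60:v+60,u-80:u+80,::-1],None,fx=5,fy=5))
E
```

```text
t: 4.4
ee_pos: [414.2, -262.1, 44.2]
tool_rot: [2.221, 2.221, 0.0]
contact_force: [-0.5, 0.5, 0.3]
grip_width: 85.6
[ 414.67017229 -262.62913431   45.00724838]
[304.24401502 193.66624978]
```

View pics/w5.png

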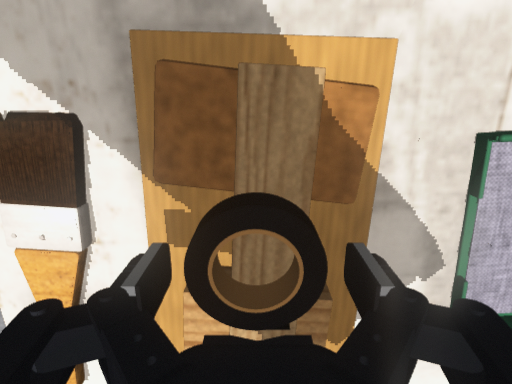

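View pics/s5.png

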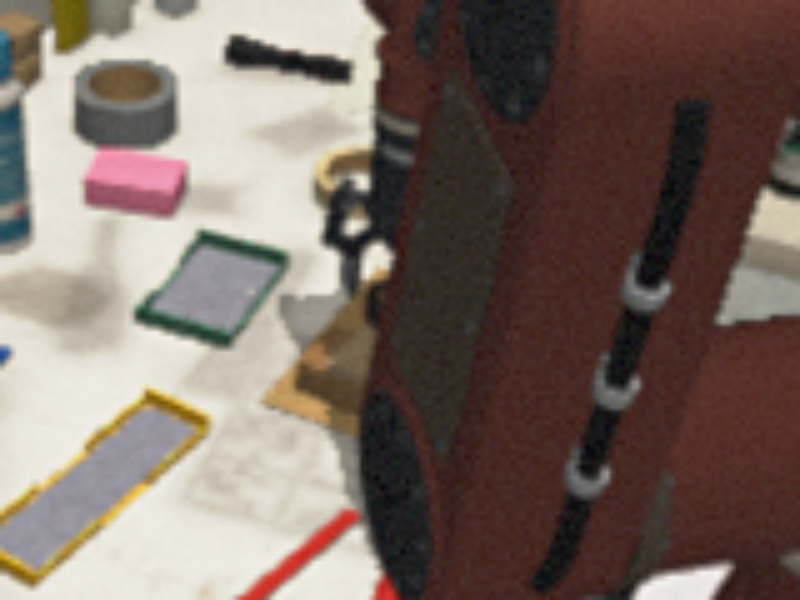

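The roll spans columns 186–327, centred between the finger tips at 168 and 345. The side view is blocked by the arm. Closing.

```bash
python3 -m crank '[{"grip":0.3,"x":0,"y":0,"z":0,"wx":0,"wy":0,"wz":0},{"grip":0.3,"x":0,"y":0,"z":0,"wx":0,"wy":0,"wz":0},{"grip":0.3,"x":0,"y":0,"z":0,"wx":0,"wy":0,"wz":0},{"grip":0.3,"x":0,"y":0,"z":0,"wx":0,"wy":0,"wz":0},{"grip":0.3,"x":0,"y":0,"z":0,"wx":0,"wy":0,"wz":0},{"grip":0.3,"x":0,"y":0,"z":0,"wx":0,"wy":0,"wz":0}]' 30
python3 - <<'E'
from h import *
f,T=cam('wrist'); save(f,'w6'); print(env.read_state()['ee_pos'])
E
```

```text
t: 5.0
ee_pos: [414.8, -262.8, 45.1]
tool_rot: [2.22, 2.22, -0.0]
contact_force: [-2.4, 1.8, 7.2]
grip_width: 64.8
[ 414.77964089 -262.82722681   45.05570099]
```

View pics/w6.png

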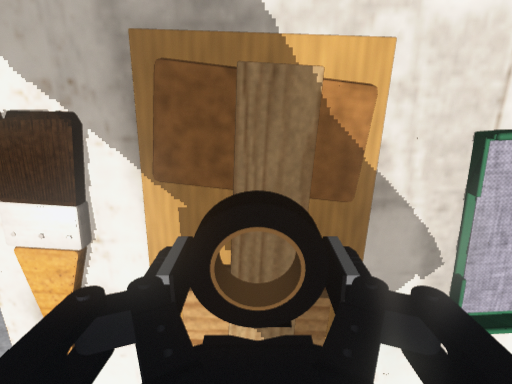

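The roll is gripped at about 65 mm and centred. I'll lift gently first and check that the strip stays put.

```bash
python3 -m crank '[{"grip":0.3,"x":0,"y":0,"z":0,"wx":0,"wy":0,"wz":0},{"grip":0.3,"x":0,"y":0,"z":-2,"wx":0,"wy":0,"wz":0},{"grip":0.3,"x":0,"y":0,"z":-4,"wx":0,"wy":0,"wz":0},{"grip":0.3,"x":0,"y":0,"z":-10,"wx":0,"wy":0,"wz":0},{"grip":0.3,"x":0,"y":0,"z":-20,"wx":0,"wy":0,"wz":0},{"grip":0.3,"x":0,"y":0,"z":-24,"wx":0,"wy":0,"wz":0},{"grip":0.3,"x":0,"y":0,"z":0,"wx":0,"wy":0,"wz":0},{"grip":0.3,"x":0,"y":0,"z":0,"wx":0,"wy":0,"wz":0}]' 30
python3 - <<'E'
from h import *
f,T=cam('wrist'); save(f,'w7'); print(env.read_state()['ee_pos'])
for n,z in [('wood_strip_mid',48),('tape_roll_mid',0)]:
    print([(tow(T,d['position']),d['conf']) for d in env.spot_point(n,f)])
E
```

```text
t: 5.72
ee_pos: [414.9, -263.0, 105.4]
tool_rot: [2.219, 2.219, -0.0]
contact_force: [0.1, -0.2, -1.5]
grip_width: 64.6
[ 414.34180379 -262.33887697  104.07447817]
[]
[]
```

View pics/w7.png

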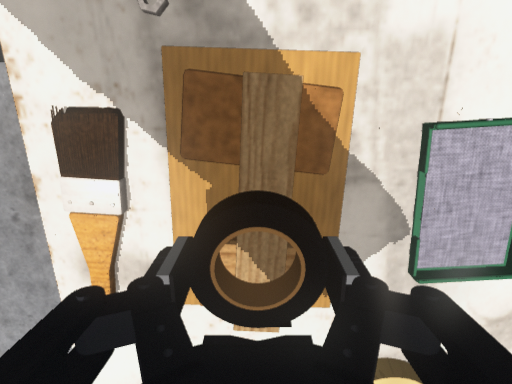

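The roll is lifted, and the strip still lies on both blocks at (268,180). Carrying it toward the post.

```bash
python3 -m crank '[{"grip":0.3,"x":0,"y":0,"z":-25,"wx":0,"wy":0,"wz":0},{"grip":0.3,"x":18,"y":8,"z":-25,"wx":0,"wy":0,"wz":0},{"grip":0.3,"x":32,"y":14,"z":-20,"wx":0,"wy":0,"wz":0},{"grip":0.3,"x":34,"y":14,"z":-15,"wx":0,"wy":0,"wz":0},{"grip":0.3,"x":34,"y":14,"z":-15,"wx":0,"wy":0,"wz":0},{"grip":0.3,"x":34,"y":14,"z":-15,"wx":0,"wy":0,"wz":0},{"grip":0.3,"x":34,"y":14,"z":-10,"wx":0,"wy":0,"wz":0},{"grip":0.3,"x":34,"y":14,"z":0,"wx":0,"wy":0,"wz":0}]' 30
python3 -m crank '[{"grip":0.3,"x":34,"y":14,"z":0,"wx":0,"wy":0,"wz":0},{"grip":0.3,"x":34,"y":14,"z":0,"wx":0,"wy":0,"wz":0},{"grip":0.3,"x":34,"y":14,"z":0,"wx":0,"wy":0,"wz":0},{"grip":0.3,"x":34,"y":14,"z":0,"wx":0,"wy":0,"wz":0},{"grip":0.3,"x":34,"y":14,"z":0,"wx":0,"wy":0,"wz":0},{"grip":0.3,"x":34,"y":14,"z":0,"wx":0,"wy":0,"wz":0},{"grip":0.3,"x":20,"y":8,"z":0,"wx":0,"wy":0,"wz":0},{"grip":0.3,"x":10,"y":4,"z":0,"wx":0,"wy":0,"wz":0}]' 30
python3 -m crank '[{"grip":0.3,"x":0,"y":0,"z":0,"wx":0,"wy":0,"wz":0},{"grip":0.3,"x":0,"y":0,"z":0,"wx":0,"wy":0,"wz":0}]' 30
python3 - <<'E'
from h import *
f,T=cam('wrist'); save(f,'w8'); s=env.read_state(); print(s['ee_pos'],s['joint_pos'])
for n in ['tape_post','tape_roll_mid','pine_tray']:
    print(n,[(tow(T,d['position']),d['conf']) for d in env.spot_point(n,f)])
E
```

```text
t: 6.53
ee_pos: [506.9, -40.4, 229.9]
tool_rot: [2.22, 2.22, 0.001]
contact_force: [0.8, -0.2, -0.8]
grip_width: 64.6
t: 7.2
ee_pos: [601.8, 194.7, 226.5]
tool_rot: [-2.217, -2.223, 0.002]
contact_force: [-1.4, 0.2, -0.1]
grip_width: 64.8
t: 7.37
ee_pos: [601.6, 191.6, 227.4]
tool_rot: [-2.22, -2.222, 0.002]
contact_force: [-0.1, -0.3, -1.2]
grip_width: 64.7
[601.62920031 190.99377784 227.78720242] [ 1.00841584e-01  2.01969648e-01  1.97863137e-01  1.56782930e+00
 -4.71412018e-04  1.67208273e+00]
tape_post [(array([612.11861052, 283.44093652,  -2.65958502]), 0.73)]
tape_roll_mid []
pine_tray [(array([413.5176359 , 295.56317013,   3.03201693]), 0.73)]
```

View pics/w8.png

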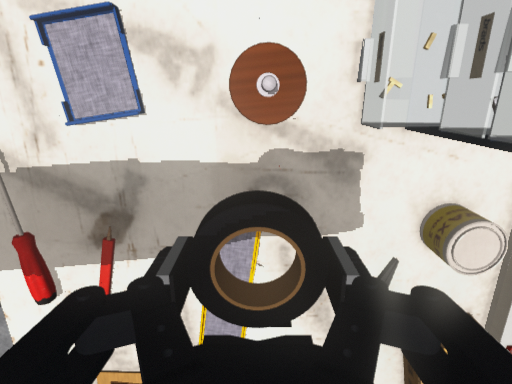

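The post base shows at (268,83) and the blue tray at (90,62). An open drawer cabinet starts at about column 360. Now measuring the post, the roll offset, the blue tray and the cabinet clearance.

```bash
python3 - <<'E'
from h import *
np.set_printoptions(precision=1,suppress=True)
f,T=cam('wrist'); s=env.read_state(); tcp=s['ee_pos']; print(tcp)
ms=[]
for n,z in [('tape_post',10),('pine_tray',10),('tape_roll_mid',tcp[2]+22)]:
    for d in env.trace(n,f)[:2]:
        m=d['region'];ms.append(m); print(n,round(d['conf'],2),m.sum(),rect(f,T,m,z),'circ',cv2.minEnclosingCircle(outline(f,T,m,z)))
# red-brown mask for base
im=f['image'].astype(int); r,g,b=im[...,0],im[...,1],im[...,2]
m=((r-b>50)&(r<170)&(r-g>30)); m[140:]=0; m[:,:200]=0;m[:,330:]=0
o=outline(f,T,m,10); print('base colour',cv2.minEnclosingCircle(o),cv2.fitEllipse(o)); ms.append(m)
# black roll
bl=(im.max(2)<60); 
hole=[px2plane(f,T,p,tcp[2]+22)-tcp for p in [(213,262),(305,262),(258,228),(258,191),(192,258),(325,258)]]; print(np.array(hole))
for z in (10,100,150): print('drawer',z,px2plane(f,T,(360,125),z))
overlay(f,ms,'w9')
E
```

```text
[602.  190.8 228.6]
tape_post 0.62 5028 (array([612.9, 282.1]), array([88.2, 88.4]), np.float32(60.5)) circ ((612.8890991210938, 281.27447509765625), 45.07244873046875)
pine_tray 0.69 9133 (array([412.4, 300.9]), array([ 96.3, 119.1]), np.float32(99.0)) circ ((411.78424072265625, 301.0616455078125), 74.26873779296875)
tape_roll_mid 0.77 12346 (array([602.8, 192.3]), array([66.2, 70.8]), np.float32(62.6)) circ ((603.7643432617188, 192.06930541992188), 37.09584426879883)
base colour ((612.2604370117188, 281.3813171386719), 44.019287109375) ((612.238525390625, 281.4836730957031), (86.477783203125, 87.05062866210938), 4.24091100692749)
[[-20.8   3.1  22. ]
 [ 21.7   3.1  22. ]
 [  0.   20.3  22. ]
 [  0.   37.6  22. ]
 [-30.4   5.2  22. ]
 [ 30.9   5.2  22. ]]
drawer 10 [724.1 235.   10. ]
drawer 100 [693.7 242.9 100. ]
drawer 150 [676.8 247.2 150. ]
```

View pics/w9.png

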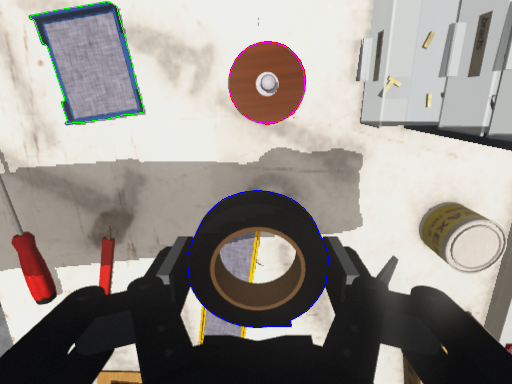

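```bash
python3 - <<'E'
from h import *
f,T=cam('side'); s=env.read_state()
u,v=proj(f,T,[700,260,60]).astype(int); print(u,v)
im=f['image'][:,:,::-1].copy()
for z in (10,50,100,150,200):
    p=px2plane(*((lambda F: (F[0],F[1]))(cam('wrist'))),(362,125),z); q=proj(f,T,p); print(z,p,q); cv2.circle(im,tuple(np.int32(q)),1,(0,0,255),-1)
cv2.imwrite('pics/s9.png',cv2.resize(im[140:340,40:260],None,fx=3.5,fy=3))
E
```

```text
171 245
10 [726.61932083 235.95903567  10.        ] [171.33389751 249.20882089]
50 [712.83251515 239.61814551  50.        ] [172.3217295  243.10748903]
100 [695.52926339 244.09482666 100.        ] [173.65694257 235.05866828]
150 [678.32719207 248.52520487 150.        ] [175.05979059 226.49437696]
200 [661.05589543 252.96550363 200.        ] [176.56686651 217.39269154]
```

View pics/s9.png

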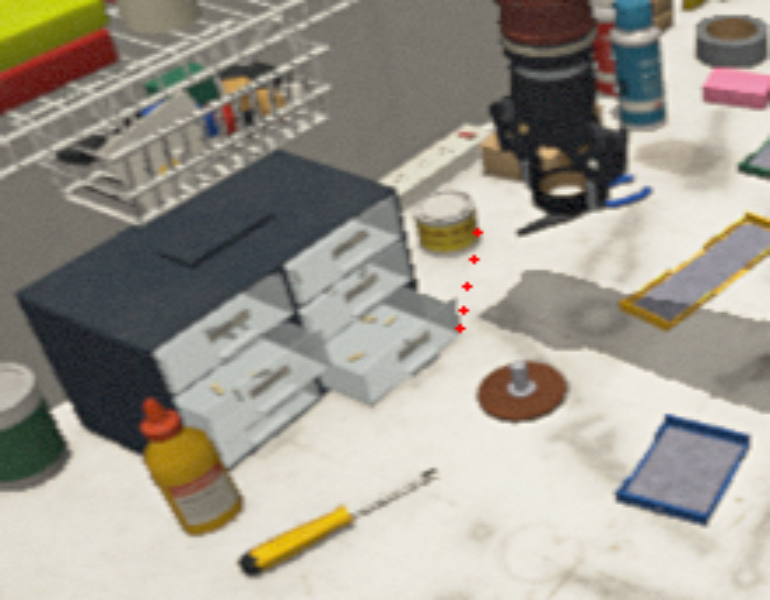

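The nearest drawer corner is at x≈715 with z≤50, so the gripper is clear. Moving over the post at (612.6,281.8) and down to z≈75, above the post top.

```bash
python3 -m crank '[{"grip":0.3,"x":30,"y":4,"z":0,"wx":0,"wy":0,"wz":0},{"grip":0.3,"x":30,"y":4,"z":10,"wx":0,"wy":0,"wz":0},{"grip":0.3,"x":30,"y":3,"z":20,"wx":0,"wy":0,"wz":0},{"grip":0.3,"x":0,"y":0,"z":35,"wx":0,"wy":0,"wz":0},{"grip":0.3,"x":0,"y":0,"z":35,"wx":0,"wy":0,"wz":0},{"grip":0.3,"x":0,"y":0,"z":33,"wx":0,"wy":0,"wz":0},{"grip":0.3,"x":0,"y":0,"z":20,"wx":0,"wy":0,"wz":0},{"grip":0.3,"x":0,"y":0,"z":0,"wx":0,"wy":0,"wz":0}]' 30
python3 -m crank '[{"grip":0.3,"x":0,"y":0,"z":0,"wx":0,"wy":0,"wz":0},{"grip":0.3,"x":0,"y":0,"z":0,"wx":0,"wy":0,"wz":0}]' 30
python3 - <<'E'
from h import *
f,T=cam('wrist'); save(f,'w10'); s=env.read_state(); print(s['ee_pos'])
print(px2plane(f,T,(258,270),50), proj(f,T,[612.6,281.8,50]))
E
```

```text
t: 8.73
ee_pos: [609.5, 281.3, 69.2]
tool_rot: [-2.218, -2.219, 0.012]
contact_force: [-0.6, -0.2, -1.4]
grip_width: 64.8
t: 8.9
ee_pos: [614.1, 282.2, 77.5]
tool_rot: [2.221, 2.22, 0.003]
contact_force: [0.2, 1.0, 0.1]
grip_width: 64.8
[614.50552485 282.32027034  78.04747465]
[614.33127408 249.8947588   50.        ] [255.28906447 225.33050164]
```

View pics/w10.png

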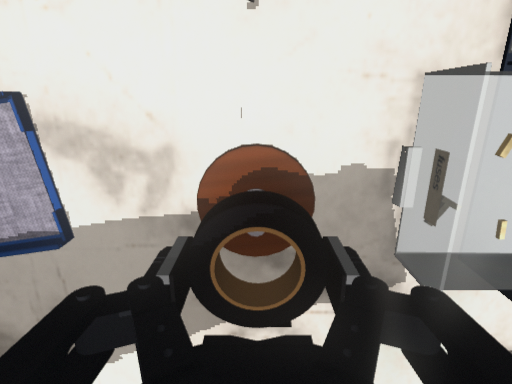

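```bash
python3 - <<'E'
from h import *
f,T=cam('wrist'); s=env.read_state(); print(s['ee_pos'])
print(px2plane(f,T,(256,144),10),px2plane(f,T,(197,195),10),px2plane(f,T,(315,195),10))
im=f['image'].astype(int); r,g,b=im[...,0],im[...,1],im[...,2]
m=((r-b>35)&(r<190)&(r-g>25)); m[190:]=0; m[:,:180]=0;m[:,330:]=0
n,l,st,c=cv2.connectedComponentsWithStats(m.astype(np.uint8)); k=1+np.argmax(st[1:,4]); m=l==k
o=outline(f,T,m,10); o=o[o[:,1]>292]
A=np.c_[2*o,np.ones(len(o))]; x=np.linalg.lstsq(A,(o**2).sum(1),rcond=None)[0]; print(x[:2],np.sqrt(x[2]+x[0]**2+x[1]**2))
E
```

```text
[614.62906214 282.32708056  78.11717098]
[613.48123931 326.68411173  10.        ] [569.29504111 288.54744823  10.        ] [657.65644344 288.49809334  10.        ]
[609.02328841 304.15320132] 24.05275099044905
```

The base's top edge at y=326.7 and sides at x=569/658 give centre (613.4,281.7), which agrees with the earlier measurement. Lowering over the post.

```bash
python3 -m crank '[{"grip":0.3,"x":-1,"y":-1,"z":12,"wx":0,"wy":0,"wz":0},{"grip":0.3,"x":0,"y":0,"z":15,"wx":0,"wy":0,"wz":0},{"grip":0.3,"x":0,"y":0,"z":15,"wx":0,"wy":0,"wz":0},{"grip":0.3,"x":0,"y":0,"z":12,"wx":0,"wy":0,"wz":0},{"grip":0.3,"x":0,"y":0,"z":8,"wx":0,"wy":0,"wz":0},{"grip":0.3,"x":0,"y":0,"z":4,"wx":0,"wy":0,"wz":0},{"grip":0.3,"x":0,"y":0,"z":0,"wx":0,"wy":0,"wz":0},{"grip":0.3,"x":0,"y":0,"z":0,"wx":0,"wy":0,"wz":0}]' 30
python3 - <<'E'
from h import *
f,T=cam('wrist'); save(f,'w11'); s=env.read_state(); print(s['ee_pos'],s['contact_force'])
f,T=cam('side'); u,v=proj(f,T,[612,281,30]).astype(int); cv2.imwrite('pics/s11.png',cv2.resize(f['image'][v-60:v+60,u-80:u+80,::-1],None,fx=5,fy=5))
E
```

```text
t: 9.67
ee_pos: [612.3, 281.1, 9.8]
tool_rot: [2.221, 2.221, 0.001]
contact_force: [-0.2, -0.2, -0.4]
grip_width: 65.0
[612.6502655  281.12017331  10.22688436] [ 0.259883   -0.00498465 -0.692233  ]
```

View pics/s11.png

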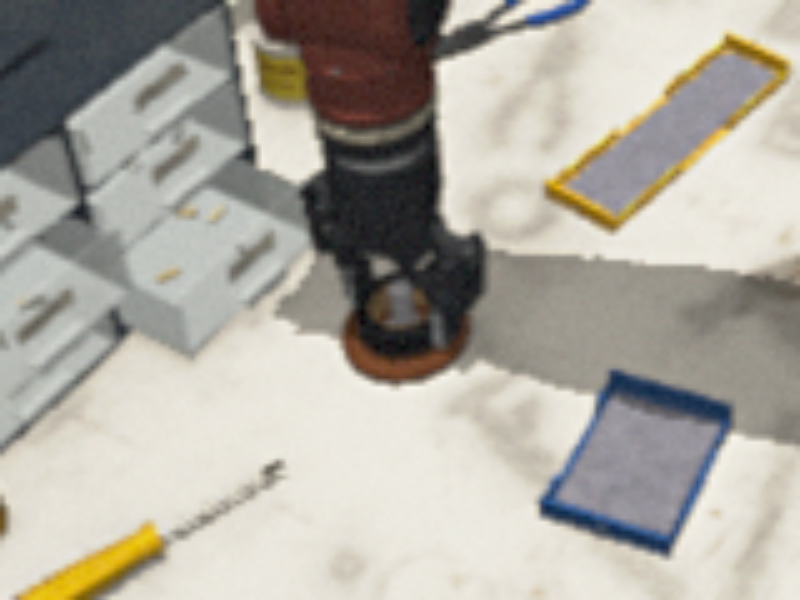

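View pics/w11.png

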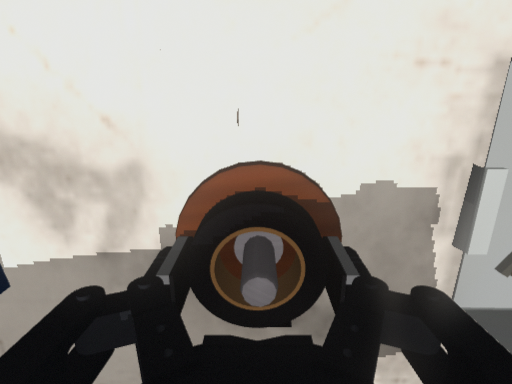

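The post stands through the hole at (260,270), with the roll just above the base. Lowering 3 mm and releasing.

```bash
python3 -m crank '[{"grip":0.3,"x":0,"y":0,"z":2,"wx":0,"wy":0,"wz":0},{"grip":0.3,"x":0,"y":0,"z":1,"wx":0,"wy":0,"wz":0},{"grip":0.3,"x":0,"y":0,"z":0,"wx":0,"wy":0,"wz":0},{"grip":0.8,"x":0,"y":0,"z":0,"wx":0,"wy":0,"wz":0},{"grip":0.8,"x":0,"y":0,"z":0,"wx":0,"wy":0,"wz":0},{"grip":0.8,"x":0,"y":0,"z":0,"wx":0,"wy":0,"wz":0},{"grip":0.8,"x":0,"y":0,"z":0,"wx":0,"wy":0,"wz":0},{"grip":1,"x":0,"y":0,"z":0,"wx":0,"wy":0,"wz":0}]' 30
python3 -m crank '[{"grip":1,"x":0,"y":0,"z":0,"wx":0,"wy":0,"wz":0},{"grip":1,"x":0,"y":0,"z":-10,"wx":0,"wy":0,"wz":0},{"grip":1,"x":0,"y":0,"z":-25,"wx":0,"wy":0,"wz":0},{"grip":1,"x":0,"y":0,"z":-35,"wx":0,"wy":0,"wz":0},{"grip":1,"x":0,"y":0,"z":-40,"wx":0,"wy":0,"wz":0},{"grip":1,"x":0,"y":0,"z":-40,"wx":0,"wy":0,"wz":0},{"grip":1,"x":0,"y":0,"z":-30,"wx":0,"wy":0,"wz":0},{"grip":1,"x":0,"y":0,"z":0,"wx":0,"wy":0,"wz":0}]' 30
python3 - <<'E'
from h import *
f,T=cam('wrist'); save(f,'w12'); s=env.read_state(); print(s['ee_pos'],s['contact_force'])
for n in ['tape_post','tape_roll_mid','pine_tray']:
    print(n,[(tow(T,d['position']),d['conf']) for d in env.spot_point(n,f)])
for d in env.trace('tape_roll_mid',f): print(d['conf'],rect(f,T,d['region'],29))
f,T=cam('side'); save(f,'s12f'); u,v=proj(f,T,[612,281,30]).astype(int); cv2.imwrite('pics/s12.png',cv2.resize(f['image'][v-60:v+60,u-80:u+80,::-1],None,fx=5,fy=5))
for n in ['tape_post','tape_roll_mid']:
    print(n,[(tow(T,d['position']),d['conf']) for d in env.spot_point(n,f)])
E
```

```text
t: 10.43
ee_pos: [612.0, 281.0, 6.3]
tool_rot: [2.221, 2.221, -0.0]
contact_force: [0.1, -1.1, -1.0]
grip_width: 85.2
t: 11.1
ee_pos: [615.0, 281.8, 195.9]
tool_rot: [2.217, 2.217, 0.016]
contact_force: [0.5, 0.2, 0.6]
grip_width: 85.6
[614.21171262 281.56466049 192.08872078] [ 0.4603471  -0.061575   -0.74070362]
tape_post [(array([ 6.16275317e+02,  2.83176573e+02, -1.09866041e-01]), 0.78)]
tape_roll_mid [(array([609.32406772, 282.56704201,  23.01930609]), 0.93)]
pine_tray [(array([413.93191195, 298.34679865,   2.09934569]), 0.73)]
0.84 (array([611.5, 282.4]), array([65.6, 67.1]), np.float32(89.8))
tape_post [(array([612.83635289, 281.51087886,  -2.77012997]), 0.67), (array([614.7051528 , 279.51737874,  17.63657345]), 0.36)]
tape_roll_mid [(array([614.45693354, 278.54777931,  19.33606282]), 0.54)]
```

View pics/s12.png

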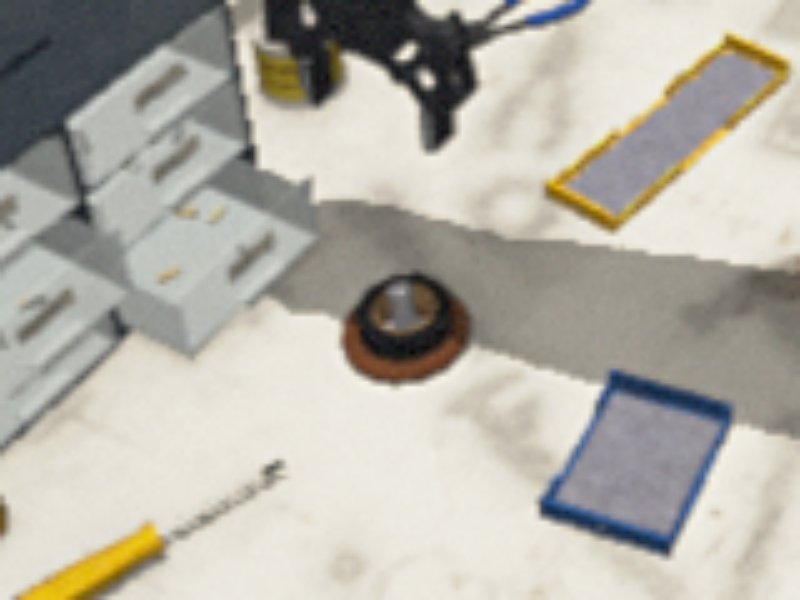

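View pics/w12.png

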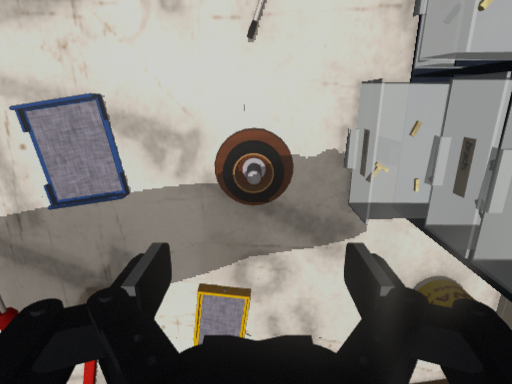

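The tape lies on the base around the post; it's the black ring at (253,172) in the wrist view. I'll measure the blue tray here, then move over the yellow tray.

```bash
cat >> h.py <<'E'
def tray(f,T,n):
    K=np.ones((3,3),np.uint8)
    for d in env.trace(n,f)[:1]:
        m=d['region']; print(n,round(d['conf'],2),'z0',rect(f,T,m,0),'z17',rect(f,T,m,17))
        hsv=cv2.cvtColor(f['image'],cv2.COLOR_RGB2HSV)
        fl=(m&(hsv[...,1]<70)&(hsv[...,2]>50)); fl=cv2.morphologyEx(fl.astype(np.uint8),cv2.MORPH_OPEN,K)
        k,l,st,c=cv2.connectedComponentsWithStats(fl)
        if k>1: g=l==1+np.argmax(st[1:,4]); print('  floor',rect(f,T,g,3)); return m,g
    return None
E
python3 - <<'E'
from h import *
f,T=cam('wrist'); r=tray(f,T,'pine_tray'); overlay(f,r,'w13')
f,T=cam('side'); tray(f,T,'pine_tray'); tray(f,T,'strip_tray'); tray(f,T,'sanding_tray')
E
python3 -m crank '[{"grip":1,"x":-15,"y":0,"z":-5,"wx":0,"wy":0,"wz":0},{"grip":1,"x":-30,"y":-5,"z":-5,"wx":0,"wy":0,"wz":0},{"grip":1,"x":-38,"y":-5,"z":-5,"wx":0,"wy":0,"wz":0},{"grip":1,"x":-40,"y":-5,"z":-5,"wx":0,"wy":0,"wz":0},{"grip":1,"x":-40,"y":-5,"z":-5,"wx":0,"wy":0,"wz":0},{"grip":1,"x":-40,"y":-5,"z":-5,"wx":0,"wy":0,"wz":0},{"grip":1,"x":-38,"y":-5,"z":-5,"wx":0,"wy":0,"wz":0},{"grip":1,"x":-25,"y":-5,"z":-5,"wx":0,"wy":0,"wz":0}]'
python3 -m crank '[{"grip":1,"x":-15,"y":0,"z":0,"wx":0,"wy":0,"wz":0},{"grip":1,"x":0,"y":0,"z":0,"wx":0,"wy":0,"wz":0},{"grip":1,"x":0,"y":0,"z":0,"wx":0,"wy":0,"wz":0}]'
python3 - <<'E'
from h import *
print(env.read_state()['ee_pos'])
f,T=cam('wrist'); r=tray(f,T,'strip_tray'); overlay(f,r,'w14')
E
```

```text
pine_tray 0.68 z0 (array([406.9, 297.2]), array([101.6, 122.9]), np.float32(98.6)) z17 (array([417.5, 300.3]), array([ 96.3, 116.5]), np.float32(98.6))
  floor (array([411.5, 299. ]), array([ 78.8, 103.1]), np.float32(98.6))
pine_tray 0.68 z0 (array([414.7, 294. ]), array([ 91.2, 127.3]), np.float32(97.9)) z17 (array([407.2, 305.5]), array([ 89.6, 125.1]), np.float32(97.9))
  floor (array([413.8, 295.6]), array([77.7, 96.7]), np.float32(99.0))
strip_tray 0.75 z0 (array([560.,   0.]), array([ 75.3, 245.3]), np.float32(82.1)) z17 (array([550. ,  16.6]), array([ 74. , 241.1]), np.float32(82.1))
  floor (array([559.4,   4.6]), array([ 53.1, 204.6]), np.float32(82.5))
t: 12.47
ee_pos: [576.4, 11.2, 227.0]
tool_rot: [2.223, 2.218, -0.0]
contact_force: [-1.2, -0.3, -0.0]
grip_width: 85.3
t: 12.72
ee_pos: [576.9, -1.1, 226.7]
tool_rot: [2.223, 2.219, 0.001]
contact_force: [-0.2, 0.4, -0.0]
grip_width: 85.5
[576.90115312  -1.07306605 226.66188914]
strip_tray 0.58 z0 (array([558.1,   4.8]), array([ 72.5, 242.9]), np.float32(82.3)) z17 (array([559. ,   8.1]), array([ 69.2, 231.7]), np.float32(82.3))
  floor (array([558.7,   8.5]), array([ 55.6, 216.3]), np.float32(82.3))
```

View pics/w13.png

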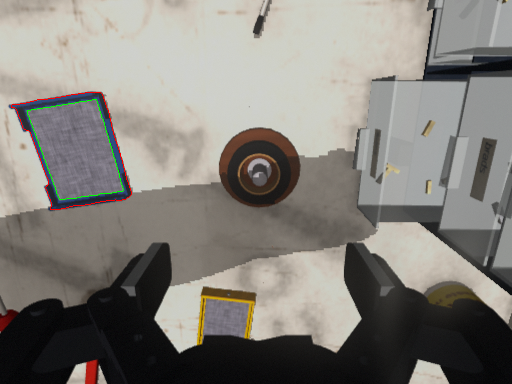

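View pics/w14.png

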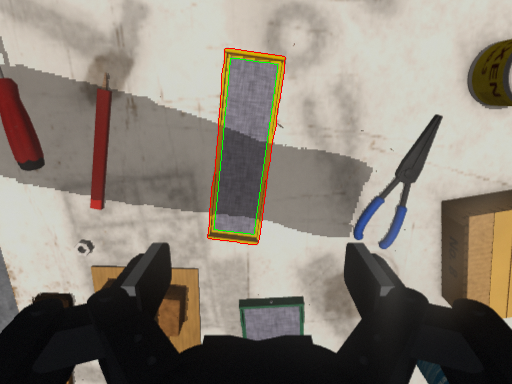

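The yellow tray is about (558.7,7) with yaw 82.3° and the blue tray about (412.3,299.5) with yaw 98.7°; both overlays fit the pictures. Back to the heap for the strip.

```bash
python3 -m crank '[{"grip":1,"x":-20,"y":-13,"z":0,"wx":0,"wy":0,"wz":0},{"grip":1,"x":-30,"y":-20,"z":0,"wx":0,"wy":0,"wz":0},{"grip":1,"x":-34,"y":-22,"z":0,"wx":0,"wy":0,"wz":0},{"grip":1,"x":-34,"y":-22,"z":0,"wx":0,"wy":0,"wz":0},{"grip":1,"x":-34,"y":-22,"z":0,"wx":0,"wy":0,"wz":0},{"grip":1,"x":-34,"y":-22,"z":0,"wx":0,"wy":0,"wz":0},{"grip":1,"x":-30,"y":-22,"z":0,"wx":0,"wy":0,"wz":0},{"grip":1,"x":-18,"y":-10,"z":0,"wx":0,"wy":0,"wz":0}]'
python3 -m crank '[{"grip":1,"x":0,"y":0,"z":0,"wx":0,"wy":0,"wz":0},{"grip":1,"x":0,"y":0,"z":0,"wx":0,"wy":0,"wz":0},{"grip":1,"x":0,"y":0,"z":0,"wx":0,"wy":0,"wz":0}]'
python3 - <<'E'
from h import *
print(env.read_state()['ee_pos'])
f,T=cam('wrist'); ms=[]
for n,z in [('wood_strip_mid',48),('sanding_block_mid',36),('pine_block_mid',36)]:
    for d in env.trace(n,f)[:3]:
        m=d['region']; 
        if m.sum()<400: continue
        pts=np.argwhere(m)[:,::-1].astype(np.int32); hm=np.zeros(m.shape,np.uint8); cv2.fillConvexPoly(hm,cv2.convexHull(pts),1)
        ms.append(hm); print(n,round(d['conf'],2),rect(f,T,hm,z))
ms.append((tray(f,T,'sanding_tray') or [None])[0])
overlay(f,[m for m in ms if m is not None],'w15')
i=cv2.imread('pics/w15.png')[80:290,170:440];cv2.imwrite('pics/w15c.png',cv2.resize(i,None,fx=2.8,fy=2.8))
E
```

```text
t: 13.48
ee_pos: [422.4, -235.4, 226.4]
tool_rot: [2.221, 2.221, -0.001]
contact_force: [0.9, 0.2, -0.5]
grip_width: 85.2
t: 13.73
ee_pos: [424.5, -233.1, 226.3]
tool_rot: [-2.22, -2.223, -0.001]
contact_force: [-0.9, 0.6, -0.5]
grip_width: 85.8
[ 424.53324011 -233.08197033  226.32259779]
wood_strip_mid 0.58 (array([ 419.4, -272. ]), array([ 41. , 202.6]), np.float32(86.4))
sanding_block_mid 0.84 (array([ 415.9, -204.1]), array([ 65.3, 111.2]), np.float32(173.3))
pine_block_mid 0.92 (array([ 711.7, -374.9]), array([76.8, 84.4]), np.float32(104.3))
pine_block_mid 0.58 (array([ 413.3, -323.2]), array([73.3, 90.2]), np.float32(177.0))
sanding_tray 0.7 z0 (array([ 604.5, -278.5]), array([102.8, 150.7]), np.float32(93.0)) z17 (array([ 596.2, -272.9]), array([ 98.1, 143.8]), np.float32(93.0))
  floor (array([ 600.5, -279.7]), array([ 82.9, 140.7]), np.float32(93.7))
```

View pics/w15c.png

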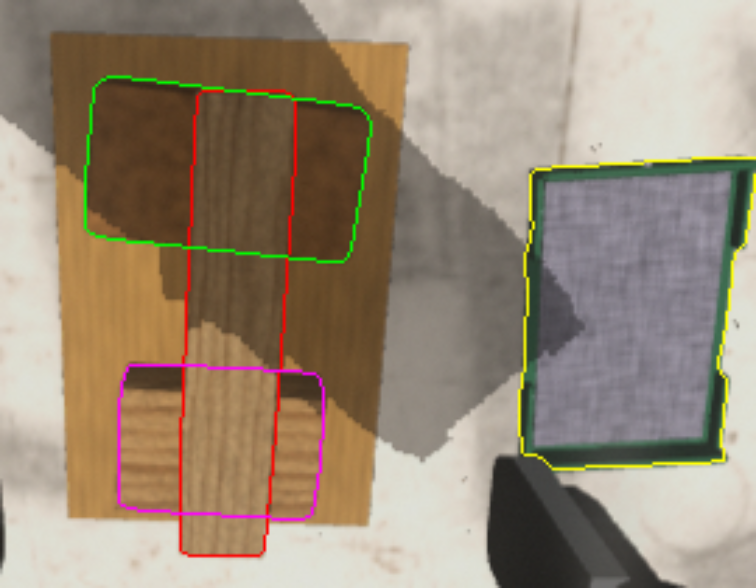

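The overlay fits: strip centre is about (419.5,-272) at 86.4°. The sanding block is at (416,-204) and 173°, and the pine block at about (413,-330) and 177°. I'll move above the strip's middle, turn 3.6° and pre-close partly.

```bash
python3 -m crank '[{"grip":1,"x":-20,"y":-3,"z":0,"wx":0,"wy":0,"wz":0},{"grip":0.4,"x":-19,"y":-2,"z":10,"wx":0,"wy":0,"wz":3.6},{"grip":0.4,"x":0,"y":0,"z":30,"wx":0,"wy":0,"wz":0},{"grip":0.4,"x":0,"y":0,"z":35,"wx":0,"wy":0,"wz":0},{"grip":0.4,"x":0,"y":0,"z":35,"wx":0,"wy":0,"wz":0},{"grip":0.4,"x":0,"y":0,"z":26,"wx":0,"wy":0,"wz":0},{"grip":0.4,"x":0,"y":0,"z":0,"wx":0,"wy":0,"wz":0},{"grip":0.4,"x":0,"y":0,"z":0,"wx":0,"wy":0,"wz":0}]' 40
python3 -m crank '[{"grip":0.4,"x":0,"y":0,"z":0,"wx":0,"wy":0,"wz":0},{"grip":0.4,"x":0,"y":0,"z":0,"wx":0,"wy":0,"wz":0}]'
python3 - <<'E'
from h import *
s=env.read_state();print(s['ee_pos'],s['grip_width'],R.from_rotvec(s['tool_rot']).as_matrix()[:2,:2])
f,T=cam('wrist'); save(f,'w16')
for d in env.trace('wood_strip_mid',f)[:2]:
    m=d['region'];print(round(d['conf'],2),m.sum(),rect(f,T,m,48))
E
```

```text
t: 14.65
ee_pos: [418.6, -271.9, 89.8]
tool_rot: [-2.288, -2.15, -0.0]
contact_force: [0.2, 0.0, 1.6]
grip_width: 59.2
t: 14.82
ee_pos: [420.2, -274.0, 92.8]
tool_rot: [2.287, 2.148, -0.0]
contact_force: [-0.5, -0.2, 0.6]
grip_width: 60.1
[ 420.1895656  -274.01608145   92.84804136] 60.113649575458965 [[ 0.06246088  0.99804445]
 [ 0.99804432 -0.06245442]]
0.6 16133 (array([ 418.9, -272.2]), array([ 38.9, 199.7]), np.float32(86.9))
```

View pics/w16.png

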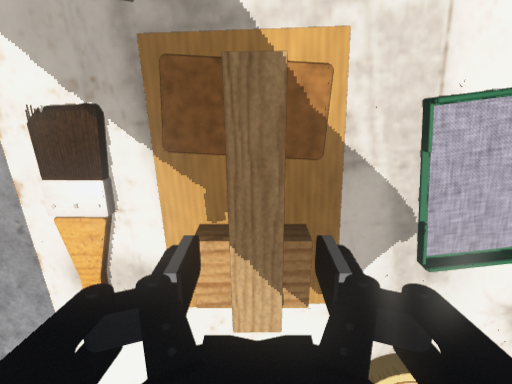

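The strip measures 38.9×199.7 mm at (418.9,-272.2), matching its known size, and it runs between the open fingers. I'll make a small correction, descend and close.

```bash
python3 -m crank '[{"grip":0.4,"x":2,"y":-1,"z":15,"wx":0,"wy":0,"wz":0},{"grip":0.4,"x":0,"y":0,"z":20,"wx":0,"wy":0,"wz":0},{"grip":0.4,"x":0,"y":0,"z":15,"wx":0,"wy":0,"wz":0},{"grip":0.4,"x":0,"y":0,"z":8,"wx":0,"wy":0,"wz":0},{"grip":0.4,"x":0,"y":0,"z":0,"wx":0,"wy":0,"wz":0},{"grip":0.4,"x":0,"y":0,"z":0,"wx":0,"wy":0,"wz":0}]' 40
python3 - <<'E'
from h import *
s=env.read_state();print(s['ee_pos'],s['grip_width'],s['contact_force'])
f,T=cam('wrist'); save(f,'w17')
E
```

```text
t: 15.42
ee_pos: [418.4, -271.2, 33.1]
tool_rot: [2.29, 2.15, 0.0]
contact_force: [0.7, 0.2, -1.0]
grip_width: 59.7
[ 418.42278482 -271.20099782   33.09186124] 59.66817081510509 [ 0.71308924  0.15390991 -0.97845011]
```

View pics/w17.png

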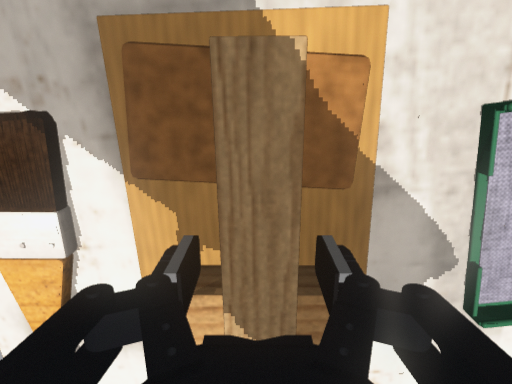

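The strip is centred between the finger tips (columns 198 and 318). Closing and lifting a little.

```bash
python3 -m crank '[{"grip":-0.4,"x":0,"y":0,"z":0,"wx":0,"wy":0,"wz":0},{"grip":-0.4,"x":0,"y":0,"z":0,"wx":0,"wy":0,"wz":0},{"grip":-0.4,"x":0,"y":0,"z":0,"wx":0,"wy":0,"wz":0},{"grip":-0.4,"x":0,"y":0,"z":0,"wx":0,"wy":0,"wz":0},{"grip":-0.4,"x":0,"y":0,"z":0,"wx":0,"wy":0,"wz":0},{"grip":-0.4,"x":0,"y":0,"z":-2,"wx":0,"wy":0,"wz":0},{"grip":-0.4,"x":0,"y":0,"z":-6,"wx":0,"wy":0,"wz":0},{"grip":-0.4,"x":0,"y":0,"z":0,"wx":0,"wy":0,"wz":0}]' 60
python3 - <<'E'
from h import *
s=env.read_state();print(s['ee_pos'],s['grip_width'],s['contact_force'])
f,T=cam('wrist'); save(f,'w18')
f,T=cam('scene'); u,v=proj(f,T,[418,-271,40]).astype(int); cv2.imwrite('pics/c18.png',cv2.resize(f['image'][v-60:v+60,u-80:u+80,::-1],None,fx=5,fy=5))
E
```

```text
t: 16.13
ee_pos: [418.5, -271.3, 41.5]
tool_rot: [2.289, 2.15, 0.0]
contact_force: [0.1, -0.8, -0.3]
grip_width: 36.6
[ 418.52250937 -271.32142635   41.5317701 ] 36.564144092761055 [ 0.09443093 -0.82756873 -0.28001426]
```

View pics/w18.png

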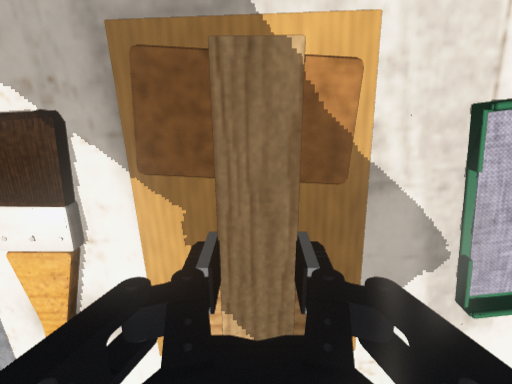

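View pics/c18.png

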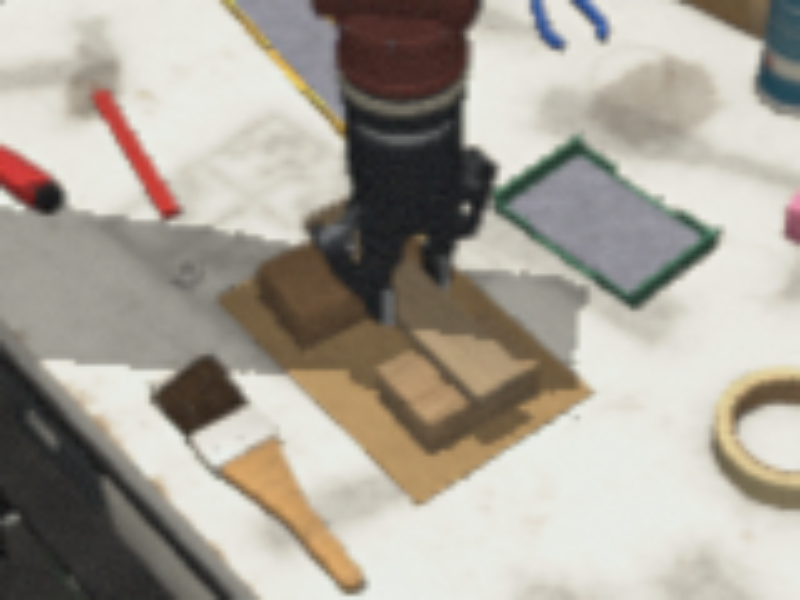

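The strip is held level, and both blocks stay in place on the cardboard. Lifting and carrying to the yellow tray.

```bash
python3 -m crank '[{"grip":-0.4,"x":0,"y":0,"z":-15,"wx":0,"wy":0,"wz":0},{"grip":-0.4,"x":0,"y":0,"z":-30,"wx":0,"wy":0,"wz":0},{"grip":-0.4,"x":10,"y":4,"z":-35,"wx":0,"wy":0,"wz":0},{"grip":-0.4,"x":25,"y":11,"z":-15,"wx":0,"wy":0,"wz":0},{"grip":-0.4,"x":34,"y":14,"z":-10,"wx":0,"wy":0,"wz":0},{"grip":-0.4,"x":36,"y":15,"z":0,"wx":0,"wy":0,"wz":0},{"grip":-0.4,"x":36,"y":15,"z":0,"wx":0,"wy":0,"wz":0},{"grip":-0.4,"x":36,"y":15,"z":0,"wx":0,"wy":0,"wz":0}]' 60
python3 -m crank '[{"grip":-0.4,"x":36,"y":15,"z":0,"wx":0,"wy":0,"wz":0},{"grip":-0.4,"x":34,"y":14,"z":0,"wx":0,"wy":0,"wz":0},{"grip":-0.4,"x":25,"y":11,"z":0,"wx":0,"wy":0,"wz":0},{"grip":-0.4,"x":15,"y":8,"z":0,"wx":0,"wy":0,"wz":0},{"grip":-0.4,"x":0,"y":0,"z":0,"wx":0,"wy":0,"wz":4.6},{"grip":-0.4,"x":0,"y":0,"z":0,"wx":0,"wy":0,"wz":0},{"grip":-0.4,"x":0,"y":0,"z":0,"wx":0,"wy":0,"wz":0}]' 60
python3 - <<'E'
from h import *
s=env.read_state();print(s['ee_pos'],s['grip_width'],s['contact_force'],R.from_rotvec(s['tool_rot']).as_matrix()[:2,:2])
f,T=cam('wrist'); save(f,'w19')
f,T=cam('side'); u,v=proj(f,T,[558,7,80]).astype(int); cv2.imwrite('pics/s19.png',cv2.resize(f['image'][v-60:v+60,u-80:u+80,::-1],None,fx=5,fy=5))
E
```

```text
t: 16.9
ee_pos: [503.7, -97.3, 145.6]
tool_rot: [2.29, 2.149, 0.0]
contact_force: [0.4, 0.0, -0.9]
grip_width: 36.4
t: 17.48
ee_pos: [557.7, 7.9, 145.0]
tool_rot: [-2.372, -2.059, 0.001]
contact_force: [0.2, -0.7, -0.8]
grip_width: 36.6
[557.71561222   7.90543247 144.98096433] 36.56765719986864 [ 0.17869844 -0.66769764 -0.77000405] [[ 0.14046777  0.99008507]
 [ 0.99008525 -0.1404678 ]]
```

View pics/w19.png

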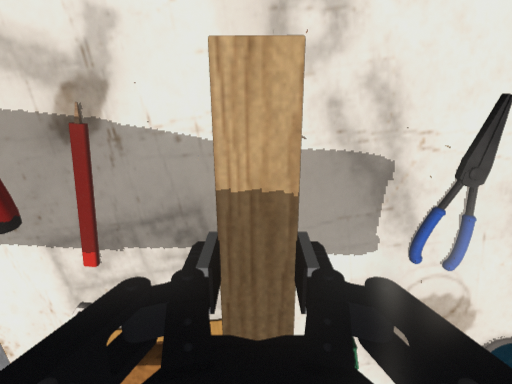

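View pics/s19.png

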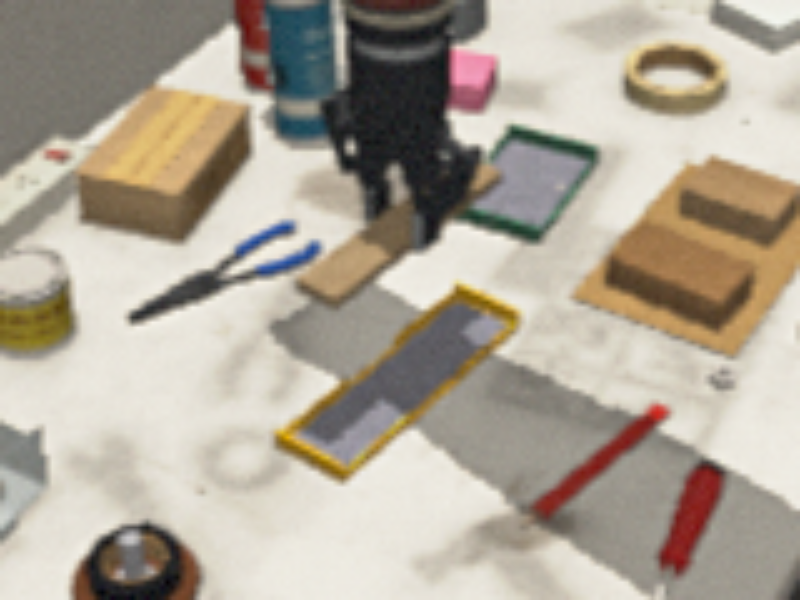

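```bash
python3 -m crank '[{"grip":-0.4,"x":0,"y":1,"z":20,"wx":0,"wy":0,"wz":0},{"grip":-0.4,"x":0,"y":0,"z":30,"wx":0,"wy":0,"wz":0},{"grip":-0.4,"x":0,"y":0,"z":35,"wx":0,"wy":0,"wz":0},{"grip":-0.4,"x":0,"y":0,"z":20,"wx":0,"wy":0,"wz":0},{"grip":-0.4,"x":0,"y":0,"z":10,"wx":0,"wy":0,"wz":0},{"grip":-0.4,"x":0,"y":0,"z":0,"wx":0,"wy":0,"wz":0},{"grip":-0.4,"x":0,"y":0,"z":0,"wx":0,"wy":0,"wz":0}]' 60
python3 - <<'E'
from h import *
s=env.read_state();print(s['ee_pos'],s['grip_width'],s['contact_force'])
f,T=cam('side'); u,v=proj(f,T,[558,7,20]).astype(int); cv2.imwrite('pics/s20.png',cv2.resize(f['image'][v-60:v+60,u-80:u+80,::-1],None,fx=5,fy=5))
f,T=cam('scene'); u,v=proj(f,T,[558,7,20]).astype(int); cv2.imwrite('pics/c20.png',cv2.resize(f['image'][v-60:v+60,u-80:u+80,::-1],None,fx=5,fy=5))
f,T=cam('wrist');save(f,'w20')
E
```

```text
t: 18.17
ee_pos: [559.2, 7.2, 31.1]
tool_rot: [2.374, 2.057, 0.0]
contact_force: [0.9, -0.4, -0.4]
grip_width: 36.5
[559.15107612   7.24897655  31.08540928] 36.48466999918069 [ 0.92381552 -0.37037793 -0.3516689 ]
```

View pics/s20.png

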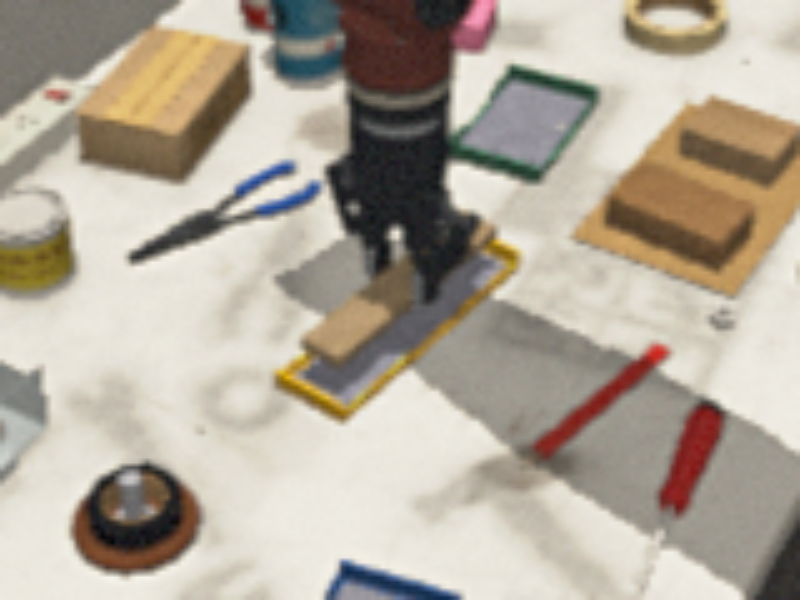

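View pics/c20.png

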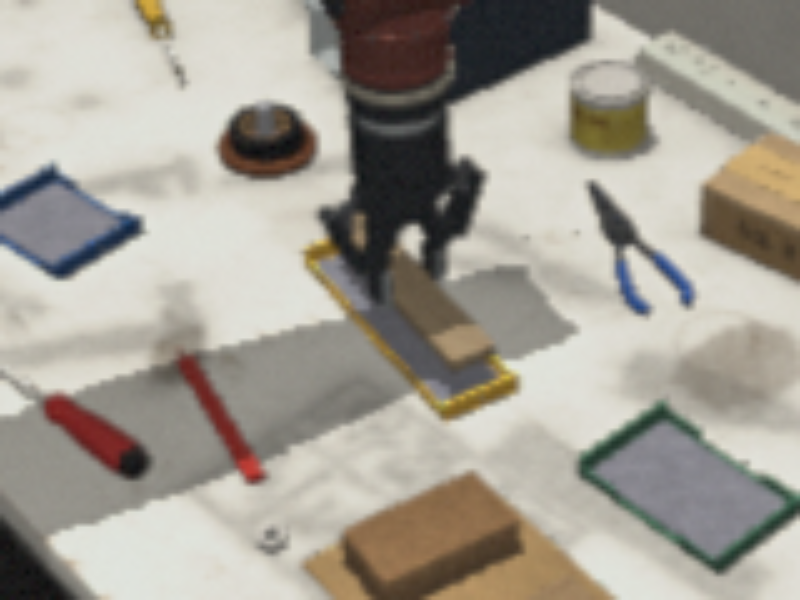

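View pics/w20.png

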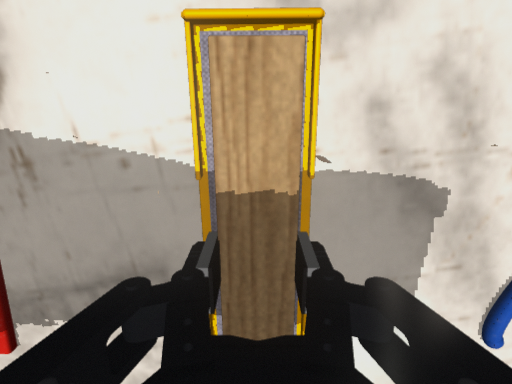

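```bash
python3 - <<'E'
from h import *
f,T=cam('wrist'); s=env.read_state(); print(s['ee_pos'])
zt=s['ee_pos'][2]+14
def P(u,v,z): print((u,v),z,px2plane(f,T,(u,v),z)[:2].round(1))
P(209,36,zt);P(305,36,zt)
P(184,12,17);P(323,12,17);P(188,25,17);P(319,25,17)
P(196,175,11);P(313,175,11)
E
```

```text
[560.28340201   7.31124119  32.25795835]
(209, 36) 46.25795834796255 [555.3 108. ]
(305, 36) 46.25795834796255 [592.7 102.6]
(184, 12) 17 [542.1 125.4]
(323, 12) 17 [607.1 116.1]
(188, 25) 17 [542.8 119.8]
(319, 25) 17 [604.8 110.9]
(196, 175) 11 [530.2  45.4]
(313, 175) 11 [596.4  35.9]
```

The strip centre is at about (560.6,6.2) and the tray centre at (559.3,7.8), so they're within 2 mm. Lowering to the floor.

```bash
python3 -m crank '[{"grip":-0.4,"x":1.5,"y":-1,"z":10,"wx":0,"wy":0,"wz":0},{"grip":-0.4,"x":0,"y":0,"z":10,"wx":0,"wy":0,"wz":0},{"grip":-0.4,"x":0,"y":0,"z":6,"wx":0,"wy":0,"wz":0},{"grip":-0.4,"x":0,"y":0,"z":2,"wx":0,"wy":0,"wz":0},{"grip":-0.4,"x":0,"y":0,"z":0,"wx":0,"wy":0,"wz":0},{"grip":-0.4,"x":0,"y":0,"z":0,"wx":0,"wy":0,"wz":0}]' 60
python3 -m crank '[{"grip":-0.4,"x":0,"y":0,"z":1,"wx":0,"wy":0,"wz":0},{"grip":-0.4,"x":0,"y":0,"z":0,"wx":0,"wy":0,"wz":0}]' 60
```

```text
t: 18.87
ee_pos: [557.6, 9.6, 2.1]
tool_rot: [-2.374, -2.057, 0.001]
contact_force: [-3.8, 2.2, 6.2]
grip_width: 36.2
t: 19.03
ee_pos: [557.7, 9.6, 2.1]
tool_rot: [-2.374, -2.057, 0.001]
contact_force: [-9.3, 2.1, 16.5]
grip_width: 36.5
```

It's touching the floor (about 16 N). Releasing and lifting.

```bash
python3 -m crank '[{"grip":-0.4,"x":0,"y":0,"z":-1,"wx":0,"wy":0,"wz":0},{"grip":0.15,"x":0,"y":0,"z":0,"wx":0,"wy":0,"wz":0},{"grip":0.15,"x":0,"y":0,"z":0,"wx":0,"wy":0,"wz":0},{"grip":0.15,"x":0,"y":0,"z":0,"wx":0,"wy":0,"wz":0},{"grip":0.15,"x":0,"y":0,"z":0,"wx":0,"wy":0,"wz":0},{"grip":0.15,"x":0,"y":0,"z":-8,"wx":0,"wy":0,"wz":0},{"grip":0.15,"x":0,"y":0,"z":-20,"wx":0,"wy":0,"wz":0},{"grip":1,"x":0,"y":0,"z":-35,"wx":0,"wy":0,"wz":0}]' 40
python3 -m crank '[{"grip":1,"x":0,"y":0,"z":-40,"wx":0,"wy":0,"wz":0},{"grip":1,"x":0,"y":0,"z":-40,"wx":0,"wy":0,"wz":0},{"grip":1,"x":0,"y":0,"z":-40,"wx":0,"wy":0,"wz":0},{"grip":1,"x":0,"y":0,"z":-20,"wx":0,"wy":0,"wz":0},{"grip":1,"x":0,"y":0,"z":0,"wx":0,"wy":0,"wz":0}]' 40
python3 - <<'E'
from h import *
f,T=cam('wrist'); save(f,'w21'); s=env.read_state(); print(s['ee_pos'])
for d in env.trace('wood_strip_mid',f)[:2]:
    m=d['region'];print(round(d['conf'],2),m.sum(),rect(f,T,m,15))
tray(f,T,'strip_tray')
E
```

```text
t: 19.7
ee_pos: [555.5, 9.9, 62.9]
tool_rot: [-2.371, -2.054, 0.006]
contact_force: [1.0, -0.4, 0.1]
grip_width: 60.0
t: 20.12
ee_pos: [560.6, 8.8, 212.1]
tool_rot: [2.369, 2.052, 0.009]
contact_force: [0.7, -0.1, 0.8]
grip_width: 85.2
[559.7258484    8.98146236 208.91288937]
0.98 5543 (array([557.4,   9.8]), array([ 39.3, 200.1]), np.float32(82.1))
strip_tray 0.66 z0 (array([558.7,   4.3]), array([ 70.5, 241.3]), np.float32(82.4)) z17 (array([559.2,   8.2]), array([ 67.1, 229.8]), np.float32(82.4))
  floor (array([558.9,   8.1]), array([ 55.6, 215.6]), np.float32(82.4))
```

View pics/w21.png

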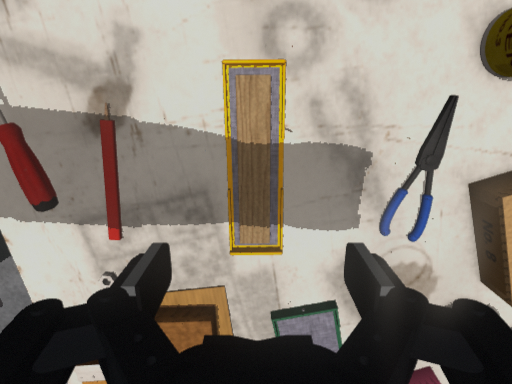

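The strip lies flat in the yellow tray at (557.4,9.8), within 3 mm of the tray centre and aligned to it. Next I move over the sanding block and turn the tool about 91°.

```bash
python3 -m crank '[{"grip":1,"x":-20,"y":-10,"z":0,"wx":0,"wy":0,"wz":0},{"grip":1,"x":-33,"y":-16,"z":0,"wx":0,"wy":0,"wz":0},{"grip":1,"x":-35,"y":-17,"z":0,"wx":0,"wy":0,"wz":0},{"grip":1,"x":-35,"y":-17,"z":0,"wx":0,"wy":0,"wz":0},{"grip":1,"x":-35,"y":-17,"z":0,"wx":0,"wy":0,"wz":0},{"grip":1,"x":-35,"y":-17,"z":0,"wx":0,"wy":0,"wz":0},{"grip":1,"x":-25,"y":-12,"z":0,"wx":0,"wy":0,"wz":0},{"grip":1,"x":-13,"y":-7,"z":0,"wx":0,"wy":0,"wz":0}]' 40
python3 -m crank '[{"grip":1,"x":0,"y":0,"z":0,"wx":0,"wy":0,"wz":-7},{"grip":1,"x":0,"y":0,"z":0,"wx":0,"wy":0,"wz":-7},{"grip":1,"x":0,"y":0,"z":0,"wx":0,"wy":0,"wz":-7},{"grip":1,"x":0,"y":0,"z":0,"wx":0,"wy":0,"wz":-7},{"grip":1,"x":0,"y":0,"z":0,"wx":0,"wy":0,"wz":-7},{"grip":1,"x":0,"y":0,"z":0,"wx":0,"wy":0,"wz":-7},{"grip":1,"x":0,"y":0,"z":0,"wx":0,"wy":0,"wz":-7}]'
python3 -m crank '[{"grip":1,"x":0,"y":0,"z":0,"wx":0,"wy":0,"wz":-7},{"grip":1,"x":0,"y":0,"z":0,"wx":0,"wy":0,"wz":-7},{"grip":1,"x":0,"y":0,"z":0,"wx":0,"wy":0,"wz":-7},{"grip":1,"x":0,"y":0,"z":0,"wx":0,"wy":0,"wz":-7},{"grip":1,"x":0,"y":0,"z":0,"wx":0,"wy":0,"wz":-7},{"grip":1,"x":0,"y":0,"z":0,"wx":0,"wy":0,"wz":-7},{"grip":1,"x":0,"y":0,"z":0,"wx":0,"wy":0,"wz":0},{"grip":1,"x":0,"y":0,"z":0,"wx":0,"wy":0,"wz":0}]'
python3 - <<'E'
from h import *
f,T=cam('wrist'); s=env.read_state(); print(s['ee_pos'],s['joint_pos'].round(2),R.from_rotvec(s['tool_rot']).as_matrix()[:2,:2].round(3))
ms=[]
for n,z in [('sanding_block_mid',36),('pine_block_mid',36)]:
  for d in env.trace(n,f)[:2]:
    m=d['region'];ms.append(m);print(n,round(d['conf'],2),m.sum(),rect(f,T,m,z))
overlay(f,ms,'w22')
E
```

```text
t: 20.93
ee_pos: [411.0, -204.9, 203.5]
tool_rot: [-2.375, -2.052, 0.001]
contact_force: [0.4, -0.0, 0.9]
grip_width: 85.7
t: 21.52
ee_pos: [412.6, -202.6, 203.4]
tool_rot: [-1.298, -2.858, -0.002]
contact_force: [0.3, 0.6, 0.4]
grip_width: 85.4
t: 22.18
ee_pos: [412.8, -202.7, 204.0]
tool_rot: [-0.203, -3.133, -0.002]
contact_force: [0.2, 0.1, 0.1]
grip_width: 85.6
[ 412.9480905  -202.84677475  204.28980838] [-0.74 -0.33 -0.36  1.55  0.   -0.61] [[-0.992  0.13 ]
 [ 0.13   0.992]]
sanding_block_mid 0.77 5806 (array([ 414.1, -205. ]), array([ 62.5, 113. ]), np.float32(174.1))
pine_block_mid 0.7 5226 (array([ 410.3, -324.2]), array([70. , 94.1]), np.float32(176.3))
```

View pics/w22.png

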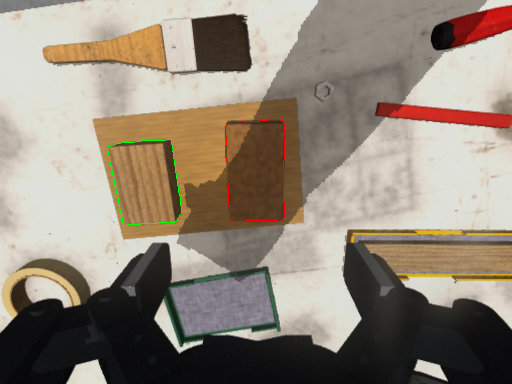

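The sanding block measures 62.5×113 mm at (414.5,-205), 174°, matching its known size. Centring and descending part-way.

```bash
python3 -m crank '[{"grip":1,"x":-2,"y":-2,"z":20,"wx":0,"wy":0,"wz":-1.5},{"grip":1,"x":0,"y":0,"z":35,"wx":0,"wy":0,"wz":0},{"grip":1,"x":0,"y":0,"z":35,"wx":0,"wy":0,"wz":0},{"grip":1,"x":0,"y":0,"z":30,"wx":0,"wy":0,"wz":0},{"grip":1,"x":0,"y":0,"z":15,"wx":0,"wy":0,"wz":0},{"grip":1,"x":0,"y":0,"z":0,"wx":0,"wy":0,"wz":0},{"grip":1,"x":0,"y":0,"z":0,"wx":0,"wy":0,"wz":0}]' 40
python3 - <<'E'
from h import *
f,T=cam('wrist'); s=env.read_state(); print(s['ee_pos'],R.from_rotvec(s['tool_rot']).as_matrix()[:2,:2].round(3))
ms=[]
for n,z in [('sanding_block_mid',36)]:
  for d in env.trace(n,f)[:2]:
    m=d['region'];ms.append(m);print(n,round(d['conf'],2),m.sum(),rect(f,T,m,z))
overlay(f,ms,'w23')
E
```

```text
t: 22.92
ee_pos: [414.6, -205.0, 70.0]
tool_rot: [-0.158, -3.136, -0.002]
contact_force: [-0.2, -0.9, 1.2]
grip_width: 85.6
[ 415.38398242 -205.70084662   71.28097321] [[-0.995  0.1  ]
 [ 0.1    0.995]]
sanding_block_mid 0.82 15670 (array([ 413.9, -204.7]), array([ 62.4, 114.1]), np.float32(173.2))
```

View pics/w23.png

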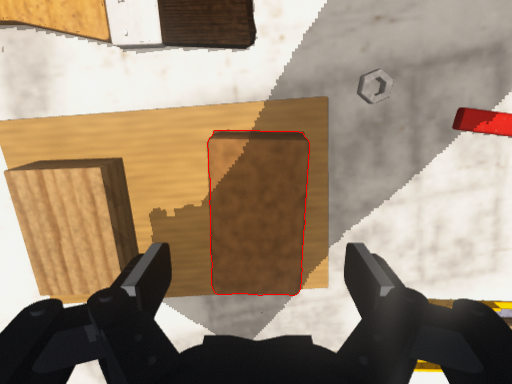

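The block is centred between the fingers (columns 209–305 against 168–345). Descending and closing.

```bash
python3 -m crank '[{"grip":1,"x":0,"y":0,"z":20,"wx":0,"wy":0,"wz":0},{"grip":1,"x":0,"y":0,"z":25,"wx":0,"wy":0,"wz":0},{"grip":1,"x":0,"y":0,"z":14,"wx":0,"wy":0,"wz":0},{"grip":1,"x":0,"y":0,"z":7,"wx":0,"wy":0,"wz":0},{"grip":1,"x":0,"y":0,"z":0,"wx":0,"wy":0,"wz":0},{"grip":1,"x":0,"y":0,"z":0,"wx":0,"wy":0,"wz":0}]' 40
python3 -m crank '[{"grip":0.2,"x":0,"y":0,"z":0,"wx":0,"wy":0,"wz":0},{"grip":0.2,"x":0,"y":0,"z":0,"wx":0,"wy":0,"wz":0},{"grip":0.2,"x":0,"y":0,"z":0,"wx":0,"wy":0,"wz":0},{"grip":0.2,"x":0,"y":0,"z":0,"wx":0,"wy":0,"wz":0},{"grip":0.2,"x":0,"y":0,"z":0,"wx":0,"wy":0,"wz":0},{"grip":0.2,"x":0,"y":0,"z":0,"wx":0,"wy":0,"wz":0}]' 60
python3 - <<'E'
from h import *
f,T=cam('wrist'); s=env.read_state(); print(s['ee_pos']); save(f,'w24')
E
```

```text
t: 23.52
ee_pos: [415.8, -206.0, 5.7]
tool_rot: [0.156, 3.136, -0.001]
contact_force: [0.3, -0.6, 0.4]
grip_width: 85.5
t: 24.02
ee_pos: [416.1, -206.4, 6.0]
tool_rot: [0.156, 3.135, -0.003]
contact_force: [-1.0, 0.4, 6.7]
grip_width: 62.3
[ 416.11173852 -206.37177953    6.0236318 ]
```

View pics/w24.png

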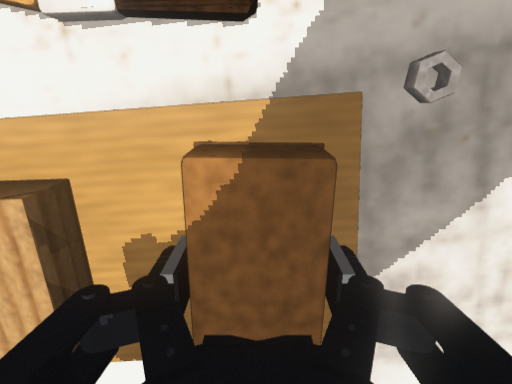

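The block is gripped at 62.3 mm. Lifting it, and refining the green tray's pose from the stored and fixed-camera views meanwhile.

```bash
python3 -m crank '[{"grip":0.2,"x":0,"y":0,"z":-2,"wx":0,"wy":0,"wz":0},{"grip":0.2,"x":0,"y":0,"z":-5,"wx":0,"wy":0,"wz":0},{"grip":0.2,"x":0,"y":0,"z":-15,"wx":0,"wy":0,"wz":0},{"grip":0.2,"x":0,"y":0,"z":-30,"wx":0,"wy":0,"wz":0},{"grip":0.2,"x":0,"y":0,"z":-38,"wx":0,"wy":0,"wz":0},{"grip":0.2,"x":0,"y":0,"z":-38,"wx":0,"wy":0,"wz":0},{"grip":0.2,"x":0,"y":0,"z":-30,"wx":0,"wy":0,"wz":0},{"grip":0.2,"x":0,"y":0,"z":0,"wx":0,"wy":0,"wz":0}]' 60
python3 - <<'E'
from h import *
f,T=cam('wrist'); s=env.read_state(); print(s['ee_pos'],s['grip_width']); save(f,'w25')
K=f['camera_matrix']; g=f
def floor(im,T,box,z,f=f):
    hsv=cv2.cvtColor(im,cv2.COLOR_RGB2HSV)
    # outer: green + enclosed
    gr=((hsv[...,0]>50)&(hsv[...,0]<95)&(hsv[...,1]>70)); mm=np.zeros(gr.shape,bool); x0,y0,x1,y1=box; mm[y0:y1,x0:x1]=1; gr&=mm
    gr=cv2.morphologyEx(gr.astype(np.uint8),cv2.MORPH_CLOSE,np.ones((3,3)))
    pts=np.argwhere(gr)[:,::-1].astype(np.int32); h=np.zeros(gr.shape,np.uint8); cv2.fillConvexPoly(h,cv2.convexHull(pts),1)
    print('outer z0,z11,z17',[rect(f,T,h,z) for z in (0,11,17)])
    fl=(h>0)&(gr==0)&(hsv[...,1]<70); fl=cv2.morphologyEx(fl.astype(np.uint8),cv2.MORPH_OPEN,np.ones((3,3)))
    k,l,st,c=cv2.connectedComponentsWithStats(fl); q=l==1+np.argmax(st[1:,4]); print('floor',rect(f,T,q,3)); return h,q
im=cv2.imread('pics/w2.png')[:,:,::-1].copy(); h,q=floor(im,np.load('w2T.npy'),(340,120,445,260),3)
for c in ('scene','side'):
    f2,T2=cam(c); u,v=proj(f2,T2,[599,-274,5]).astype(int); print(c,u,v); r=floor(f2['image'],T2,(u-40,v-35,u+40,v+35),3,f2); overlay(f2,r,'t25'+c)
    i=cv2.imread('pics/t25%s.png'%c)[v-50:v+50,u-65:u+65]; cv2.imwrite('pics/t25%s.png'%c,cv2.resize(i,None,fx=4,fy=4))
E
python3 -c "
import cv2,numpy as np
cv2.imwrite('pics/t25.png',np.hstack([cv2.resize(cv2.imread('pics/t25%s.png'%c),(400,310)) for c in ('scene','side')]))"
```

```text
t: 24.73
ee_pos: [417.3, -207.4, 169.4]
tool_rot: [0.156, 3.13, -0.009]
contact_force: [-0.3, -0.5, -0.5]
grip_width: 62.1
[ 416.58023249 -206.78383609  166.21745805] 62.13977329405795
outer z0,z11,z17 [(array([ 605.4, -279.8]), array([101.2, 149.5]), np.float32(93.6)), (array([ 600.1, -276.1]), array([ 98.2, 145.1]), np.float32(93.6)), (array([ 597.2, -274.1]), array([ 96.6, 142.8]), np.float32(93.6))]
floor (array([ 605. , -278.8]), array([ 93.4, 142.4]), np.float32(95.7))
scene 278 212
outer z0,z11,z17 [(array([ 604.6, -269.7]), array([ 97.9, 146.3]), np.float32(93.6)), (array([ 596.5, -277.5]), array([ 96.9, 144.8]), np.float32(93.6)), (array([ 592. , -281.8]), array([ 96.3, 143.9]), np.float32(93.6))]
floor (array([ 602.6, -271. ]), array([ 97.2, 128.2]), np.float32(93.5))
side 266 190
outer z0,z11,z17 [(array([ 729.2, -365.3]), array([330.8, 338.6]), np.float32(3.3)), (array([ 720.8, -350.5]), array([327.1, 334.9]), np.float32(3.3)), (array([ 716.3, -342.4]), array([325.1, 332.8]), np.float32(3.3))]
floor (array([ 701.1, -331.9]), array([300.3, 304.1]), np.float32(20.3))
```

View pics/t25.png

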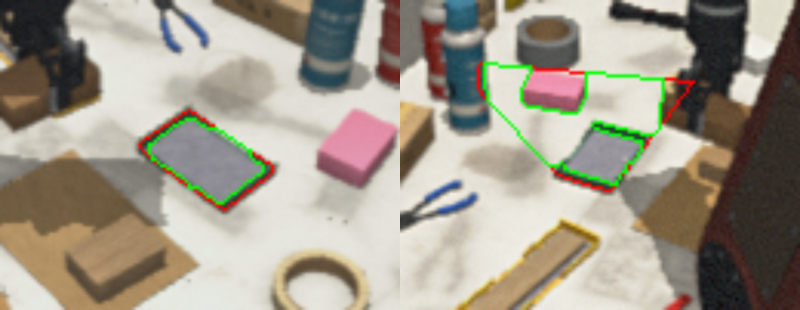

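View pics/w25.png

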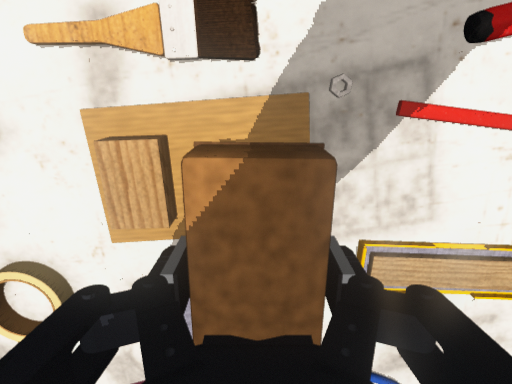

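The tray estimates agree to a few mm: centre about (600.5,-275), yaw 93.6°. The side-camera segmentation merged other objects, so I've discarded it. Carrying the block there and turning it.

```bash
python3 -m crank '[{"grip":0.2,"x":-20,"y":-5,"z":0,"wx":0,"wy":0,"wz":0},{"grip":0.2,"x":-32,"y":-9,"z":0,"wx":0,"wy":0,"wz":0},{"grip":0.2,"x":-36,"y":-10,"z":0,"wx":0,"wy":0,"wz":0},{"grip":0.2,"x":-36,"y":-10,"z":0,"wx":0,"wy":0,"wz":0},{"grip":0.2,"x":-34,"y":-9,"z":0,"wx":0,"wy":0,"wz":0},{"grip":0.2,"x":-20,"y":-5,"z":0,"wx":0,"wy":0,"wz":0},{"grip":0.2,"x":-12,"y":-3,"z":0,"wx":0,"wy":0,"wz":3},{"grip":0.2,"x":0,"y":0,"z":0,"wx":0,"wy":0,"wz":5.7}]' 60
python3 -m crank '[{"grip":0.2,"x":0,"y":0,"z":0,"wx":0,"wy":0,"wz":7},{"grip":0.2,"x":0,"y":0,"z":0,"wx":0,"wy":0,"wz":7},{"grip":0.2,"x":0,"y":0,"z":0,"wx":0,"wy":0,"wz":7},{"grip":0.2,"x":0,"y":0,"z":0,"wx":0,"wy":0,"wz":7},{"grip":0.2,"x":0,"y":0,"z":0,"wx":0,"wy":0,"wz":7},{"grip":0.2,"x":0,"y":0,"z":0,"wx":0,"wy":0,"wz":7},{"grip":0.2,"x":0,"y":0,"z":0,"wx":0,"wy":0,"wz":7},{"grip":0.2,"x":0,"y":0,"z":0,"wx":0,"wy":0,"wz":7}]' 60
python3 -m crank '[{"grip":0.2,"x":0,"y":0,"z":0,"wx":0,"wy":0,"wz":7},{"grip":0.2,"x":0,"y":0,"z":0,"wx":0,"wy":0,"wz":6},{"grip":0.2,"x":0,"y":0,"z":0,"wx":0,"wy":0,"wz":3},{"grip":0.2,"x":0,"y":0,"z":0,"wx":0,"wy":0,"wz":0},{"grip":0.2,"x":0,"y":0,"z":0,"wx":0,"wy":0,"wz":0},{"grip":0.2,"x":0,"y":0,"z":0,"wx":0,"wy":0,"wz":0}]' 60
python3 - <<'E'
from h import *
f,T=cam('wrist'); s=env.read_state(); print(s['ee_pos'],s['grip_width'],R.from_rotvec(s['tool_rot']).as_matrix()[:2,:2].round(3)); save(f,'w26')
E
```

```text
t: 25.55
ee_pos: [599.9, -275.0, 159.0]
tool_rot: [-0.395, -3.114, -0.003]
contact_force: [0.4, -0.6, -0.7]
grip_width: 61.4
t: 26.22
ee_pos: [598.1, -274.3, 159.8]
tool_rot: [-1.817, -2.559, -0.0]
contact_force: [0.0, 0.7, -0.2]
grip_width: 62.1
t: 26.72
ee_pos: [598.6, -274.7, 161.2]
tool_rot: [-2.147, -2.291, 0.0]
contact_force: [0.4, -0.4, 0.5]
grip_width: 61.9
[ 598.76366461 -274.84503865  161.53191312] 61.63471311626542 [[-0.064  0.998]
 [ 0.998  0.064]]
```

View pics/w26.png

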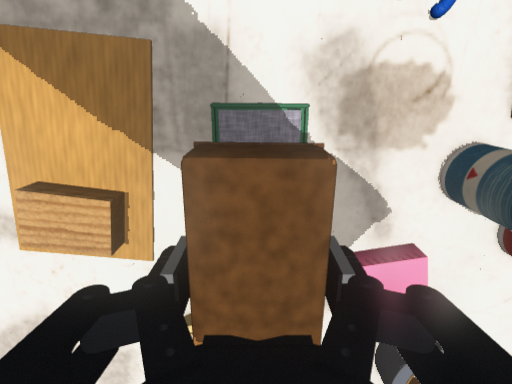

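```bash
python3 - <<'E'
from h import *
im=cv2.imread('pics/w26.png'); cv2.imwrite('pics/w26c.png',cv2.resize(im[90:170,170:350],None,fx=4.4,fy=4.4))
f,T=cam('wrist'); s=env.read_state(); tz=s['ee_pos'][2];print(s['ee_pos'])
def P(u,v,z): print((u,v),round(z),px2plane(f,T,(u,v),z)[:2].round(1))
P(211,103,17);P(309,103,17);P(211,103,0);P(309,103,0); P(217,135,3);P(301,135,3);P(213,140,11);P(307,140,11)
zt=tz+36-6
P(184,158,zt);P(335,158,zt)
E
```

```text
[ 598.8740491  -274.90057942  161.76853965]
(211, 103) 17 [ 550.7 -206.7]
(309, 103) 17 [ 641.6 -200.8]
(211, 103) 0 [ 548.2 -207.2]
(309, 103) 0 [ 644.5 -200.9]
(217, 135) 3 [ 555.2 -237.6]
(301, 135) 3 [ 639.5 -232.1]
(213, 140) 11 [ 552.4 -241.7]
(307, 140) 11 [ 644.7 -235.7]
(184, 158) 192 [ 566.8 -223.2]
(335, 158) 192 [ 625.  -219.4]
```

View pics/w26c.png

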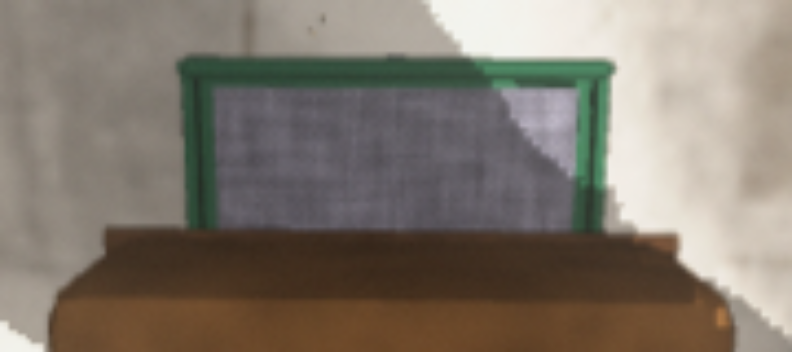

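From the end wall the tray centre is (600.6,-274), and the block centre is about (599.1,-275). I'll correct by about 1 mm and lower to 40 mm for a check.

```bash
python3 -m crank '[{"grip":0.2,"x":1,"y":1.5,"z":15,"wx":0,"wy":0,"wz":0},{"grip":0.2,"x":0,"y":0,"z":30,"wx":0,"wy":0,"wz":0},{"grip":0.2,"x":0,"y":0,"z":35,"wx":0,"wy":0,"wz":0},{"grip":0.2,"x":0,"y":0,"z":30,"wx":0,"wy":0,"wz":0},{"grip":0.2,"x":0,"y":0,"z":12,"wx":0,"wy":0,"wz":0},{"grip":0.2,"x":0,"y":0,"z":0,"wx":0,"wy":0,"wz":0},{"grip":0.2,"x":0,"y":0,"z":0,"wx":0,"wy":0,"wz":0},{"grip":0.2,"x":0,"y":0,"z":0,"wx":0,"wy":0,"wz":0}]' 60
python3 - <<'E'
from h import *
f,T=cam('wrist'); s=env.read_state(); tz=s['ee_pos'][2];print(s['ee_pos'],s['grip_width'])
save(f,'w27')
f,T=cam('scene'); u,v=proj(f,T,[600,-274,20]).astype(int); cv2.imwrite('pics/c27.png',cv2.resize(f['image'][v-60:v+60,u-80:u+80,::-1],None,fx=5,fy=5))
E
```

```text
t: 27.48
ee_pos: [601.8, -274.9, 43.0]
tool_rot: [2.148, 2.288, 0.001]
contact_force: [1.4, -0.2, 0.8]
grip_width: 62.0
[ 601.99776158 -275.04000882   43.20732489] 62.109801761805606
```

View pics/w27.png

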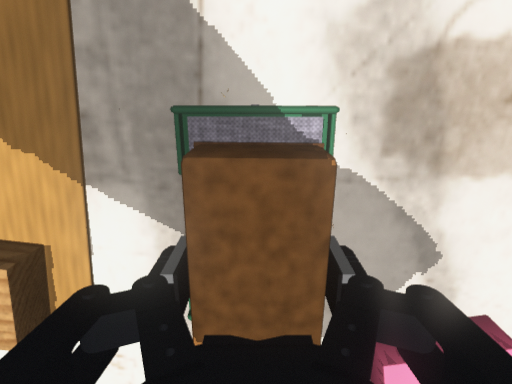

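View pics/c27.png

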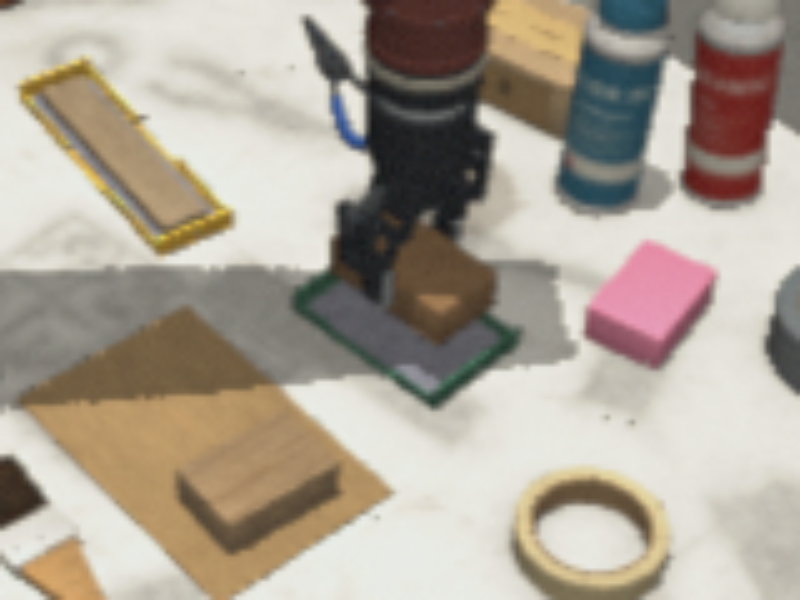

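```bash
python3 - <<'E'
from h import *
f,T=cam('wrist'); s=env.read_state(); tz=s['ee_pos'][2];print(s['ee_pos'])
P=lambda u,v,z: px2plane(f,T,(u,v),z)[:2]
d=np.array([np.cos(np.radians(93.6)),np.sin(np.radians(93.6))])
print('tray',(P(172,106,17)+P(338.5,106,17))/2-70*d, P(172,106,17)-P(338.5,106,17))
print('block top',(P(184,158,tz+30)+P(335,158,tz+30))/2-55.5*d)
print('block bottom edge',(P(194,143,tz-2)+P(324,143,tz-2))/2-55.5*d)
E
```

```text
[ 601.77751644 -274.84647989   42.73089236]
tray [ 600.53577881 -273.67423292] [-91.15717171  -5.78609392]
block top [ 602.57411505 -276.84756369]
block bottom edge [ 602.56585022 -275.79401073]
```

I'll shift about 2 mm each way and lower to the floor.

```bash
python3 -m crank '[{"grip":0.2,"x":2,"y":-2,"z":8,"wx":0,"wy":0,"wz":0},{"grip":0.2,"x":0,"y":0,"z":12,"wx":0,"wy":0,"wz":0},{"grip":0.2,"x":0,"y":0,"z":10,"wx":0,"wy":0,"wz":0},{"grip":0.2,"x":0,"y":0,"z":5,"wx":0,"wy":0,"wz":0},{"grip":0.2,"x":0,"y":0,"z":1,"wx":0,"wy":0,"wz":0},{"grip":0.2,"x":0,"y":0,"z":0,"wx":0,"wy":0,"wz":0},{"grip":0.2,"x":0,"y":0,"z":0,"wx":0,"wy":0,"wz":0}]' 60
```

```text
t: 28.22
ee_pos: [598.1, -271.7, 4.7]
tool_rot: [-2.15, -2.29, 0.0]
contact_force: [-5.5, 3.7, 11.9]
grip_width: 62.1
```

It's on the floor (12 N contact). Releasing and lifting.

```bash
python3 -m crank '[{"grip":0.8,"x":0,"y":0,"z":0,"wx":0,"wy":0,"wz":0},{"grip":0.8,"x":0,"y":0,"z":0,"wx":0,"wy":0,"wz":0},{"grip":0.8,"x":0,"y":0,"z":0,"wx":0,"wy":0,"wz":0},{"grip":0.8,"x":0,"y":0,"z":0,"wx":0,"wy":0,"wz":0},{"grip":0.8,"x":0,"y":0,"z":-5,"wx":0,"wy":0,"wz":0},{"grip":0.8,"x":0,"y":0,"z":-15,"wx":0,"wy":0,"wz":0},{"grip":0.8,"x":0,"y":0,"z":-30,"wx":0,"wy":0,"wz":0},{"grip":1,"x":0,"y":0,"z":-38,"wx":0,"wy":0,"wz":0}]' 40
python3 -m crank '[{"grip":1,"x":0,"y":0,"z":-40,"wx":0,"wy":0,"wz":0},{"grip":1,"x":0,"y":0,"z":-38,"wx":0,"wy":0,"wz":0},{"grip":1,"x":0,"y":0,"z":-30,"wx":0,"wy":0,"wz":0},{"grip":1,"x":0,"y":0,"z":-10,"wx":0,"wy":0,"wz":0},{"grip":1,"x":0,"y":0,"z":0,"wx":0,"wy":0,"wz":0}]' 40
python3 - <<'E'
from h import *
f,T=cam('wrist'); s=env.read_state(); print(s['ee_pos'],R.from_rotvec(s['tool_rot']).as_matrix()[:2,:2].round(3)); save(f,'w28')
for d in env.trace('sanding_block_mid',f)[:2]:
    m=d['region'];print(round(d['conf'],2),m.sum(),rect(f,T,m,35))
tray(f,T,'sanding_tray')
E
```

```text
t: 28.88
ee_pos: [596.7, -270.9, 90.6]
tool_rot: [-2.147, -2.286, 0.001]
contact_force: [0.8, -1.2, 0.1]
grip_width: 85.3
t: 29.3
ee_pos: [599.8, -273.1, 214.5]
tool_rot: [2.146, 2.286, 0.001]
contact_force: [-0.0, 0.6, -1.0]
grip_width: 85.4
[ 599.0295395  -272.5519658   211.51409742] [[-0.063  0.998]
 [ 0.998  0.063]]
0.58 5611 (array([ 598. , -270.1]), array([ 63.6, 113.3]), np.float32(93.2))
sanding_tray 0.94 z0 (array([ 600.7, -278.1]), array([ 96. , 150.3]), np.float32(92.7)) z17 (array([ 600.4, -274.3]), array([ 91.4, 143.2]), np.float32(92.7))
  floor (array([ 599.6, -275.9]), array([ 83.3, 132.6]), np.float32(93.5))
```

View pics/w28.png

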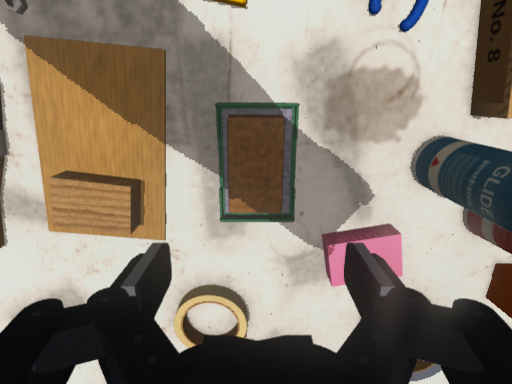

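The sanding block lies in the green tray at about (598,-271) against the tray centre (600.4,-274.5), aligned to 0.5°. Now to the pine block, turning 83°.

```bash
python3 -m crank '[{"grip":1,"x":-4,"y":-17,"z":0,"wx":0,"wy":0,"wz":0},{"grip":1,"x":-7,"y":-28,"z":0,"wx":0,"wy":0,"wz":0},{"grip":1,"x":-8,"y":-34,"z":0,"wx":0,"wy":0,"wz":0},{"grip":1,"x":-8,"y":-34,"z":0,"wx":0,"wy":0,"wz":0},{"grip":1,"x":-8,"y":-34,"z":0,"wx":0,"wy":0,"wz":0},{"grip":1,"x":-7,"y":-28,"z":0,"wx":0,"wy":0,"wz":0},{"grip":1,"x":-4,"y":-14,"z":0,"wx":0,"wy":0,"wz":0},{"grip":1,"x":0,"y":0,"z":0,"wx":0,"wy":0,"wz":-6}]' 40
python3 -m crank '[{"grip":1,"x":0,"y":0,"z":0,"wx":0,"wy":0,"wz":-7},{"grip":1,"x":0,"y":0,"z":0,"wx":0,"wy":0,"wz":-7},{"grip":1,"x":0,"y":0,"z":0,"wx":0,"wy":0,"wz":-7},{"grip":1,"x":0,"y":0,"z":0,"wx":0,"wy":0,"wz":-7},{"grip":1,"x":0,"y":0,"z":0,"wx":0,"wy":0,"wz":-7},{"grip":1,"x":0,"y":0,"z":0,"wx":0,"wy":0,"wz":-7},{"grip":1,"x":0,"y":0,"z":0,"wx":0,"wy":0,"wz":-7},{"grip":1,"x":0,"y":0,"z":0,"wx":0,"wy":0,"wz":-7}]'
python3 -m crank '[{"grip":1,"x":0,"y":0,"z":0,"wx":0,"wy":0,"wz":-7},{"grip":1,"x":0,"y":0,"z":0,"wx":0,"wy":0,"wz":-7},{"grip":1,"x":0,"y":0,"z":0,"wx":0,"wy":0,"wz":-7},{"grip":1,"x":0,"y":0,"z":0,"wx":0,"wy":0,"wz":0},{"grip":1,"x":0,"y":0,"z":0,"wx":0,"wy":0,"wz":0},{"grip":1,"x":0,"y":0,"z":0,"wx":0,"wy":0,"wz":0}]'
python3 - <<'E'
from h import *
f,T=cam('wrist'); s=env.read_state(); print(s['ee_pos'],s['joint_pos'].round(2),R.from_rotvec(s['tool_rot']).as_matrix()[:2,:2].round(3))
ms=[]
for n,z in [('pine_block_mid',36)]:
  for d in env.trace(n,f)[:3]:
    m=d['region'];ms.append(m);print(n,round(d['conf'],2),m.sum(),rect(f,T,m,z))
overlay(f,ms,'w29')
E
```

```text
t: 30.12
ee_pos: [409.6, -330.1, 208.1]
tool_rot: [-2.03, -2.393, -0.0]
contact_force: [0.4, -0.4, 0.4]
grip_width: 85.6
t: 30.78
ee_pos: [412.0, -329.0, 207.8]
tool_rot: [-0.654, -3.07, -0.004]
contact_force: [0.2, -0.0, -0.2]
grip_width: 85.4
t: 31.28
ee_pos: [412.3, -329.4, 209.1]
tool_rot: [-0.1, -3.139, -0.002]
contact_force: [-0.4, -0.0, 0.6]
grip_width: 85.3
[ 412.41974723 -329.54893989  209.45706467] [-0.92 -0.12 -0.16  1.53  0.   -0.86] [[-0.998  0.063]
 [ 0.063  0.998]]
pine_block_mid 0.85 3300 (array([ 513.8, -619.8]), array([ 52.9, 110.3]), np.float32(162.1))
pine_block_mid 0.78 4625 (array([ 410.4, -328.8]), array([62.1, 93.6]), np.float32(176.4))
```

View pics/w29.png

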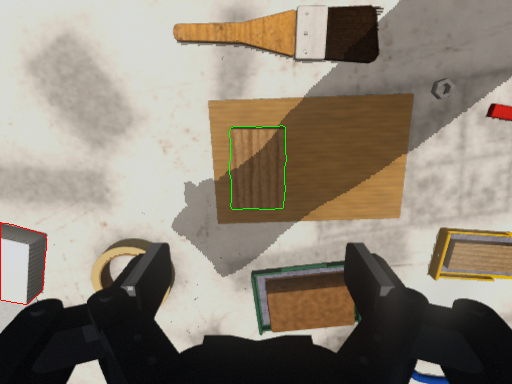

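The pine block is at (411.8,-328.9), yaw 176.4°, outlined at (257,168) in the picture. The 0.85 detection at the left edge is the white look-alike. The tool is already aligned, so I'm descending.

```bash
python3 -m crank '[{"grip":1,"x":0.5,"y":0.5,"z":20,"wx":0,"wy":0,"wz":0},{"grip":1,"x":0,"y":0,"z":35,"wx":0,"wy":0,"wz":0},{"grip":1,"x":0,"y":0,"z":35,"wx":0,"wy":0,"wz":0},{"grip":1,"x":0,"y":0,"z":30,"wx":0,"wy":0,"wz":0},{"grip":1,"x":0,"y":0,"z":18,"wx":0,"wy":0,"wz":0},{"grip":1,"x":0,"y":0,"z":0,"wx":0,"wy":0,"wz":0},{"grip":1,"x":0,"y":0,"z":0,"wx":0,"wy":0,"wz":0}]' 40
python3 - <<'E'
from h import *
f,T=cam('wrist'); s=env.read_state(); print(s['ee_pos'])
ms=[]
for d in env.trace('pine_block_mid',f)[:2]:
    m=d['region'];ms.append(m);print(round(d['conf'],2),m.sum(),rect(f,T,m,36))
overlay(f,ms,'w30')
E
```

```text
t: 31.97
ee_pos: [411.8, -328.8, 71.9]
tool_rot: [-0.095, -3.139, -0.002]
contact_force: [-0.2, -0.2, 0.9]
grip_width: 85.7
[ 412.46731911 -329.67042087   73.40507217]
0.94 12497 (array([ 410.1, -328.8]), array([60.1, 94.2]), np.float32(176.4))
```

View pics/w30.png

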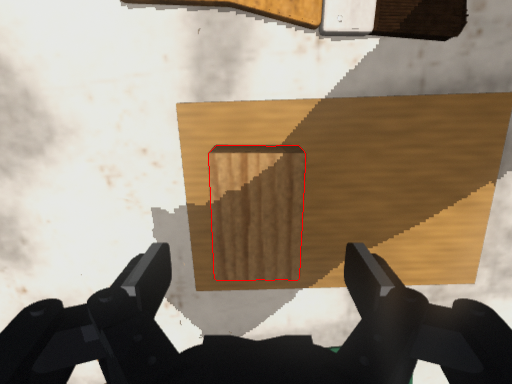

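The block is centred (columns 211–303 between fingers at 168 and 345). Down 67 mm, then close.

```bash
python3 -m crank '[{"grip":1,"x":0,"y":0,"z":20,"wx":0,"wy":0,"wz":0},{"grip":1,"x":0,"y":0,"z":25,"wx":0,"wy":0,"wz":0},{"grip":1,"x":0,"y":0,"z":15,"wx":0,"wy":0,"wz":0},{"grip":1,"x":0,"y":0,"z":7,"wx":0,"wy":0,"wz":0},{"grip":1,"x":0,"y":0,"z":0,"wx":0,"wy":0,"wz":0},{"grip":1,"x":0,"y":0,"z":0,"wx":0,"wy":0,"wz":0}]' 40
python3 -m crank '[{"grip":0.2,"x":0,"y":0,"z":0,"wx":0,"wy":0,"wz":0},{"grip":0.2,"x":0,"y":0,"z":0,"wx":0,"wy":0,"wz":0},{"grip":0.2,"x":0,"y":0,"z":0,"wx":0,"wy":0,"wz":0},{"grip":0.2,"x":0,"y":0,"z":0,"wx":0,"wy":0,"wz":0},{"grip":0.2,"x":0,"y":0,"z":0,"wx":0,"wy":0,"wz":0},{"grip":0.2,"x":0,"y":0,"z":0,"wx":0,"wy":0,"wz":0}]' 60
python3 -m crank '[{"grip":0.2,"x":0,"y":0,"z":-2,"wx":0,"wy":0,"wz":0},{"grip":0.2,"x":0,"y":0,"z":-5,"wx":0,"wy":0,"wz":0},{"grip":0.2,"x":0,"y":0,"z":-15,"wx":0,"wy":0,"wz":0},{"grip":0.2,"x":0,"y":0,"z":-30,"wx":0,"wy":0,"wz":0},{"grip":0.2,"x":0,"y":0,"z":-38,"wx":0,"wy":0,"wz":0},{"grip":0.2,"x":0,"y":0,"z":-38,"wx":0,"wy":0,"wz":0},{"grip":0.2,"x":0,"y":0,"z":-30,"wx":0,"wy":0,"wz":0},{"grip":0.2,"x":0,"y":0,"z":0,"wx":0,"wy":0,"wz":0}]' 60
python3 - <<'E'
from h import *
f,T=cam('wrist'); s=env.read_state(); print(s['ee_pos'],s['grip_width'],s['joint_pos'].round(2)); save(f,'w31')
E
```

```text
t: 32.57
ee_pos: [412.8, -330.1, 6.9]
tool_rot: [0.093, 3.139, -0.002]
contact_force: [-0.4, -0.0, 0.4]
grip_width: 85.6
t: 33.07
ee_pos: [413.0, -330.4, 7.1]
tool_rot: [0.093, 3.138, -0.003]
contact_force: [-0.7, 0.1, 6.4]
grip_width: 59.3
t: 33.73
ee_pos: [414.1, -331.8, 171.0]
tool_rot: [0.093, 3.134, -0.012]
contact_force: [-0.2, -1.1, 0.8]
grip_width: 58.9
[ 413.55281496 -331.04250975  167.6944481 ] 58.862163611088306 [-0.92 -0.12 -0.24  1.44  0.   -0.86]
```

View pics/w31.png

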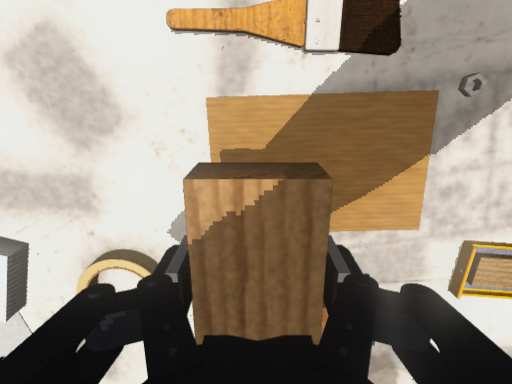

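The block is held at 59 mm. I'll turn it 77.7° to the blue tray's yaw, then carry it round in an arc.

```bash
python3 -m crank '[{"grip":0.2,"x":0,"y":0,"z":0,"wx":0,"wy":0,"wz":4},{"grip":0.2,"x":0,"y":0,"z":0,"wx":0,"wy":0,"wz":7},{"grip":0.2,"x":0,"y":0,"z":0,"wx":0,"wy":0,"wz":7},{"grip":0.2,"x":0,"y":0,"z":0,"wx":0,"wy":0,"wz":7},{"grip":0.2,"x":0,"y":0,"z":0,"wx":0,"wy":0,"wz":7},{"grip":0.2,"x":0,"y":0,"z":0,"wx":0,"wy":0,"wz":7},{"grip":0.2,"x":0,"y":0,"z":0,"wx":0,"wy":0,"wz":7},{"grip":0.2,"x":0,"y":0,"z":0,"wx":0,"wy":0,"wz":7}]' 60
python3 -m crank '[{"grip":0.2,"x":0,"y":0,"z":0,"wx":0,"wy":0,"wz":7},{"grip":0.2,"x":0,"y":0,"z":0,"wx":0,"wy":0,"wz":7},{"grip":0.2,"x":0,"y":0,"z":0,"wx":0,"wy":0,"wz":7},{"grip":0.2,"x":0,"y":0,"z":0,"wx":0,"wy":0,"wz":3.7},{"grip":0.2,"x":10,"y":5,"z":0,"wx":0,"wy":0,"wz":0},{"grip":0.2,"x":20,"y":10,"z":0,"wx":0,"wy":0,"wz":0},{"grip":0.2,"x":32,"y":16,"z":0,"wx":0,"wy":0,"wz":0},{"grip":0.2,"x":32,"y":16,"z":0,"wx":0,"wy":0,"wz":0}]' 60
python3 -m crank '[{"grip":0.2,"x":32,"y":16,"z":0,"wx":0,"wy":0,"wz":0},{"grip":0.2,"x":32,"y":16,"z":0,"wx":0,"wy":0,"wz":0},{"grip":0.2,"x":32,"y":16,"z":0,"wx":0,"wy":0,"wz":0},{"grip":0.2,"x":33,"y":15,"z":0,"wx":0,"wy":0,"wz":0},{"grip":0.2,"x":34,"y":5,"z":0,"wx":0,"wy":0,"wz":0},{"grip":0.2,"x":34,"y":5,"z":0,"wx":0,"wy":0,"wz":0},{"grip":0.2,"x":34,"y":5,"z":0,"wx":0,"wy":0,"wz":0},{"grip":0.2,"x":34,"y":5,"z":0,"wx":0,"wy":0,"wz":0}]' 60
python3 -m crank '[{"grip":0.2,"x":34,"y":5,"z":0,"wx":0,"wy":0,"wz":0},{"grip":0.2,"x":34,"y":0,"z":0,"wx":0,"wy":0,"wz":0},{"grip":0.2,"x":34,"y":-7,"z":0,"wx":0,"wy":0,"wz":0},{"grip":0.2,"x":34,"y":-8,"z":0,"wx":0,"wy":0,"wz":0},{"grip":0.2,"x":32,"y":-8,"z":0,"wx":0,"wy":0,"wz":0},{"grip":0.2,"x":28,"y":-8,"z":0,"wx":0,"wy":0,"wz":0},{"grip":0.2,"x":15,"y":-5,"z":0,"wx":0,"wy":0,"wz":0},{"grip":0.2,"x":0,"y":0,"z":0,"wx":0,"wy":0,"wz":0}]' 60
python3 -m crank '[{"grip":0.2,"x":0,"y":0,"z":0,"wx":0,"wy":0,"wz":0},{"grip":0.2,"x":0,"y":0,"z":0,"wx":0,"wy":0,"wz":0}]' 60
python3 - <<'E'
from h import *
f,T=cam('wrist'); s=env.read_state(); print(s['ee_pos'],s['grip_width'],s['joint_pos'].round(2),R.from_rotvec(s['tool_rot']).as_matrix()[:2,:2].round(3)); save(f,'w32')
print(env.spot_point('pine_tray',f) and [tow(T,d['position']).round(1) for d in env.spot_point('pine_tray',f)])
E
```

```text
t: 34.45
ee_pos: [411.8, -328.8, 162.2]
tool_rot: [-1.492, -2.763, -0.001]
contact_force: [-0.5, 1.0, 0.0]
grip_width: 58.9
t: 35.12
ee_pos: [443.8, -227.6, 162.4]
tool_rot: [-2.041, -2.387, -0.0]
contact_force: [1.0, -1.1, 0.9]
grip_width: 59.2
t: 35.78
ee_pos: [484.1, 47.9, 162.7]
tool_rot: [-2.038, -2.389, 0.0]
contact_force: [0.1, -0.8, -0.1]
grip_width: 58.7
t: 36.45
ee_pos: [419.3, 251.9, 162.7]
tool_rot: [-2.034, -2.392, 0.001]
contact_force: [-0.5, -0.5, -0.3]
grip_width: 59.2
t: 36.62
ee_pos: [421.6, 248.8, 162.9]
tool_rot: [-2.041, -2.388, 0.001]
contact_force: [-0.2, -0.4, -0.2]
grip_width: 58.9
[421.896445   248.49932587 162.99514411] 58.803151725017564 [ 0.26 -0.24 -0.36  1.45 -0.    1.68] [[-0.155  0.988]
 [ 0.988  0.155]]
[array([415. , 298.2,   0.8])]
```

View pics/w32.png

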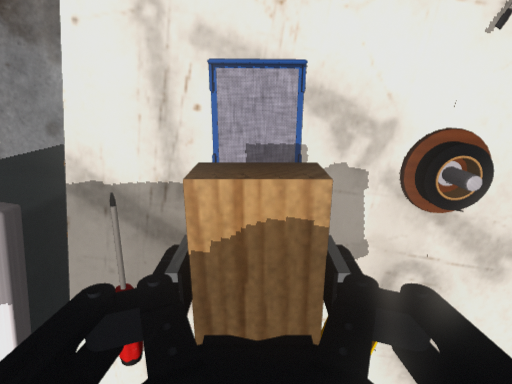

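The motion ended about 50 mm short, but the tray is clearly visible ahead at (257,110). The tape on its post is also in view at (447,170).

```bash
python3 - <<'E'
from h import *
f,T=cam('wrist'); s=env.read_state(); tz=s['ee_pos'][2];tc=s['ee_pos'][:2];print(s['ee_pos'])
P=lambda u,v,z: px2plane(f,T,(u,v),z)[:2]
a,b=P(209,60,17),P(307,60,17); e=b-a; print('end',np.linalg.norm(e),np.degrees(np.arctan2(e[1],e[0]))+90)
n=np.array([-e[1],e[0]])/np.linalg.norm(e); tr=(a+b)/2-57*n; print('tray',tr)
dx=np.array([-.155,.988]);bl=(P(185,181,tz+29)+P(331,181,tz+29))/2-45*dx
print('block',bl, 'lower edge',(P(199,163,tz-3)+P(318,163,tz-3))/2-45*dx,'tool offset',(bl-tc)@dx,(bl-tc)@np.array([.988,.155]))
X=R.from_rotvec(s['tool_rot']).as_matrix()[:2,:2]; print('shift tool xy',X.T@(tr-bl))
E
```

```text
[422.19525213 248.35075215 163.18886127]
end 87.98380816234506 98.86900109667165
tray [414.56910398 298.7696097 ]
block [422.38468175 247.43323247] lower edge [422.61254407 247.93307427] tool offset -0.9358710342629334 0.04494090907619325
shift tool xy [51.92764067  0.16418588]
```

```bash
python3 -m crank '[{"grip":0.2,"x":25,"y":0,"z":0,"wx":0,"wy":0,"wz":0},{"grip":0.2,"x":26,"y":0,"z":5,"wx":0,"wy":0,"wz":0},{"grip":0.2,"x":0,"y":0,"z":25,"wx":0,"wy":0,"wz":0},{"grip":0.2,"x":0,"y":0,"z":35,"wx":0,"wy":0,"wz":0},{"grip":0.2,"x":0,"y":0,"z":35,"wx":0,"wy":0,"wz":0},{"grip":0.2,"x":0,"y":0,"z":20,"wx":0,"wy":0,"wz":0},{"grip":0.2,"x":0,"y":0,"z":0,"wx":0,"wy":0,"wz":0},{"grip":0.2,"x":0,"y":0,"z":0,"wx":0,"wy":0,"wz":0}]' 60
python3 -m crank '[{"grip":0.2,"x":0,"y":0,"z":0,"wx":0,"wy":0,"wz":0},{"grip":0.2,"x":0,"y":0,"z":0,"wx":0,"wy":0,"wz":0}]' 60
python3 - <<'E'
from h import *
f,T=cam('wrist'); s=env.read_state(); print(s['ee_pos'],s['grip_width']); save(f,'w33')
E
```

```text
t: 37.48
ee_pos: [413.4, 298.8, 42.9]
tool_rot: [-2.043, -2.386, 0.003]
contact_force: [1.0, -0.9, 0.6]
grip_width: 59.0
t: 37.65
ee_pos: [415.6, 299.9, 45.6]
tool_rot: [2.042, 2.385, 0.005]
contact_force: [1.0, -0.1, -0.3]
grip_width: 59.0
[415.45095373 299.90708466  45.45292066] 59.131015784110204
```

View pics/w33.png

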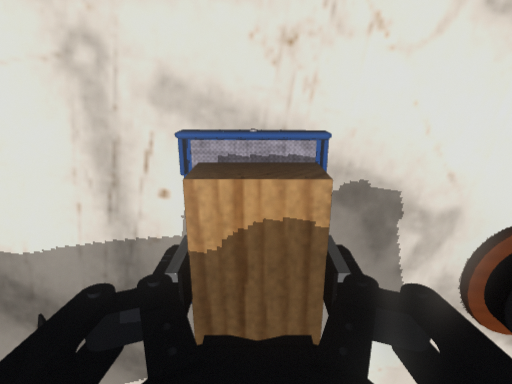

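```bash
python3 - <<'E'
from h import *
f,T=cam('wrist'); s=env.read_state(); tz=s['ee_pos'][2];tc=s['ee_pos'][:2];print(s['ee_pos'])
P=lambda u,v,z: px2plane(f,T,(u,v),z)[:2]
a,b=P(176,131,17),P(330.5,131,17); e=b-a; print('end',np.linalg.norm(e),np.degrees(np.arctan2(e[1],e[0]))+90)
n=np.array([-e[1],e[0]])/np.linalg.norm(e); tr=(a+b)/2-57*n; print('tray',tr)
X=R.from_rotvec(s['tool_rot']).as_matrix()[:2,:2]
dx=X[:,0];bl=(P(185,180,tz+29)+P(331,180,tz+29))/2-45*dx
lo=(P(199,163,tz-3)+P(318,163,tz-3))/2-45*dx
print('block',bl,lo); print('shift tool xy',X.T@(tr-(bl+lo)/2))
E
```

```text
[415.26725642 299.86824059  45.16916256]
end 88.159651079579 98.89755414588791
tray [412.91061751 300.22723891]
block [415.50651365 299.30457649] [415.89328679 299.46051803]
shift tool xy [ 1.26546795 -2.62528958]
```

```bash
python3 -m crank '[{"grip":0.2,"x":1,"y":-1.5,"z":8,"wx":0,"wy":0,"wz":0},{"grip":0.2,"x":0,"y":0,"z":12,"wx":0,"wy":0,"wz":0},{"grip":0.2,"x":0,"y":0,"z":10,"wx":0,"wy":0,"wz":0},{"grip":0.2,"x":0,"y":0,"z":6,"wx":0,"wy":0,"wz":0},{"grip":0.2,"x":0,"y":0,"z":2,"wx":0,"wy":0,"wz":0},{"grip":0.2,"x":0,"y":0,"z":0,"wx":0,"wy":0,"wz":0},{"grip":0.2,"x":0,"y":0,"z":0,"wx":0,"wy":0,"wz":0}]' 60
```

```text
t: 38.33
ee_pos: [411.7, 300.1, 5.6]
tool_rot: [-2.042, -2.387, 0.002]
contact_force: [-5.7, -2.2, 14.1]
grip_width: 58.9
```

It's on the floor (14 N contact). Releasing, lifting and checking.

```bash
python3 -m crank '[{"grip":0.75,"x":0,"y":0,"z":0,"wx":0,"wy":0,"wz":0},{"grip":0.75,"x":0,"y":0,"z":0,"wx":0,"wy":0,"wz":0},{"grip":0.75,"x":0,"y":0,"z":0,"wx":0,"wy":0,"wz":0},{"grip":0.75,"x":0,"y":0,"z":0,"wx":0,"wy":0,"wz":0},{"grip":0.75,"x":0,"y":0,"z":-5,"wx":0,"wy":0,"wz":0},{"grip":0.75,"x":0,"y":0,"z":-15,"wx":0,"wy":0,"wz":0},{"grip":0.75,"x":0,"y":0,"z":-30,"wx":0,"wy":0,"wz":0},{"grip":1,"x":0,"y":0,"z":-38,"wx":0,"wy":0,"wz":0}]' 40
python3 -m crank '[{"grip":1,"x":0,"y":0,"z":-40,"wx":0,"wy":0,"wz":0},{"grip":1,"x":0,"y":0,"z":-38,"wx":0,"wy":0,"wz":0},{"grip":1,"x":0,"y":0,"z":-30,"wx":0,"wy":0,"wz":0},{"grip":1,"x":0,"y":0,"z":-10,"wx":0,"wy":0,"wz":0},{"grip":1,"x":0,"y":0,"z":0,"wx":0,"wy":0,"wz":0},{"grip":1,"x":0,"y":0,"z":0,"wx":0,"wy":0,"wz":0}]' 40
python3 - <<'E'
from h import *
f,T=cam('wrist'); s=env.read_state(); print(s['ee_pos'],s['contact_force']); save(f,'w34')
for d in env.trace('pine_block_mid',f)[:2]:
    m=d['region'];print(round(d['conf'],2),m.sum(),rect(f,T,m,35))
tray(f,T,'pine_tray')
for c in ('scene','side'):
    g,T=cam(c); save(g,c+'34')
    for n in ['tape_roll_mid','tape_post','wood_strip_mid','strip_tray','sanding_block_mid','sanding_tray','pine_block_mid','pine_tray']:
        print(c,n,[(tow(T,d['position']).round(),round(d['conf'],2)) for d in env.spot_point(n,g)])
E
```

```text
t: 39.0
ee_pos: [410.4, 299.5, 92.2]
tool_rot: [-2.041, -2.385, 0.006]
contact_force: [1.0, -0.3, 0.2]
grip_width: 84.6
t: 39.5
ee_pos: [412.4, 300.3, 211.0]
tool_rot: [2.042, 2.387, 0.0]
contact_force: [0.1, 0.1, -0.4]
grip_width: 85.5
[411.85367608 300.07423999 209.85676633] [ 0.26351256 -0.62892572 -0.93690379]
0.84 4560 (array([410.9, 302.2]), array([60.7, 94.4]), np.float32(98.9))
pine_tray 0.98 z0 (array([412.9, 296. ]), array([ 94.9, 121.7]), np.float32(98.9)) z17 (array([412.3, 299.8]), array([ 90.3, 115.9]), np.float32(98.9))
  floor (array([412.6, 299.4]), array([ 78.5, 102.1]), np.float32(98.7))
scene tape_roll_mid [(array([562.,   5.,   2.]), 0.68), (array([614., 282.,  17.]), 0.41), (array([416., 300.,  -3.]), 0.25)]
scene tape_post [(array([611., 280.,   2.]), 0.5), (array([557.,   7.,   6.]), 0.24)]
scene wood_strip_mid [(array([558.,   9.,   6.]), 0.7)]
scene strip_tray [(array([558.,   5.,  -1.]), 0.74)]
scene sanding_block_mid [(array([ 600., -275.,   22.]), 0.6), (array([411., 300.,  18.]), 0.19)]
scene sanding_tray [(array([ 599., -276.,    1.]), 0.77)]
scene pine_block_mid [(array([ 746., -387.,   12.]), 0.94), (array([412., 298.,  17.]), 0.85), (array([ 519., -652.,   15.]), 0.79), (array([414., 299.,  -4.]), 0.53)]
scene pine_tray [(array([410., 300.,  -2.]), 0.74)]
side tape_roll_mid [(array([615., 277.,  16.]), 0.53), (array([ 595., -273.,   18.]), 0.32)]
side tape_post [(array([612., 285.,  -2.]), 0.76)]
side wood_strip_mid [(array([557.,   7.,   9.]), 0.53)]
side strip_tray [(array([558.,   5.,  -1.]), 0.72)]
side sanding_block_mid [(array([ 596., -272.,   20.]), 0.5)]
side sanding_tray [(array([ 599., -271.,    2.]), 0.73)]
side pine_block_mid [(array([413., 298.,  15.]), 0.84), (array([ 519., -649.,   16.]), 0.61), (array([ 743., -379.,   13.]), 0.47)]
side pine_tray [(array([411., 305.,  -1.]), 0.77)]
```

View pics/w34.png

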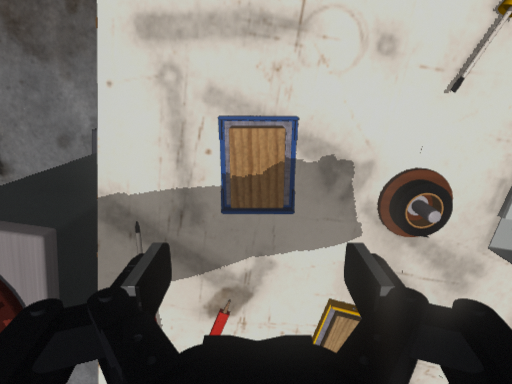

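View pics/scene34.png

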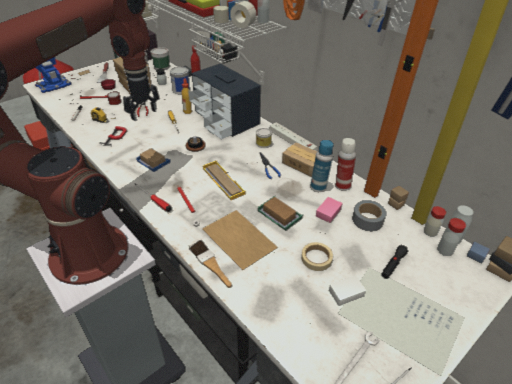

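View pics/side34.png

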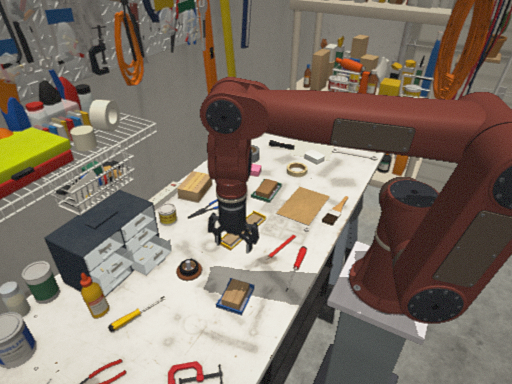

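All four parts are in place: tape on the post at (195,145), strip in yellow at (224,180), sanding block in green at (281,212) and pine block in blue at (153,158) in the scene view. The look-alikes haven't moved and the gripper is clear. Handing in.

```bash
python3 -m crank '[{"grip":1,"x":0,"y":0,"z":0,"wx":0,"wy":0,"wz":0},{"grip":1,"x":0,"y":0,"z":0,"wx":0,"wy":0,"wz":0},{"grip":1,"x":0,"y":0,"z":0,"wx":0,"wy":0,"wz":0}]'; python3 -c "
from cell import env
print(env.sign_off())"
```

```text
t: 40.8
ee_pos: [412.3, 300.3, 211.3]
tool_rot: [2.042, 2.387, 0.0]
contact_force: [-0.0, 0.4, 0.3]
grip_width: 85.9
the job is handed in; nothing more can be done
None
```

The heap is taken apart and the job is handed in at t = 40.8 s. I moved the parts in this order: tape over the post, strip to the yellow tray, sanding block to the green, pine block to the blue. Nothing toppled, and the pink and white look-alikes were not touched.

What my last camera checks showed for each part:

| Part | Measured at (mm) | Target at (mm) | Off by |
|---|---|---|---|
| Tape roll | (611.5, 282.4) | post (613, 282) | about 2 mm, flat on the base |
| Wood strip | (557.4, 9.8) | yellow tray (559, 7.5) | about 3 mm, angle within 0.3° |
| Sanding block | (598, -271) | green tray (600.4, -274.5) | about 4 mm, angle within 1° |
| Pine block | (411, 301) | blue tray (412.5, 299.5) | about 2 mm, angle within 0.3° |

Some things went wrong or disagreed along the way:
- **First move:** it was refused because the rows lacked some keys, so nothing moved and I sent it again.
- **Pine block transport:** it ended about 50 mm short of the blue tray, which I corrected from the picture.
- **Detections I discarded:** one segmentation of the green tray from the side camera merged other objects. The networks also reported the look-alikes as the pine block, and in the last scene picture placed the tape roll at the yellow tray. I checked each of these against the pictures.
- **Not checked directly:** I judged the flatness and height of the parts from the pictures and the touch-down forces.

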